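# Take a hot vial over to the cooling block with self-closing tongs

### The job

The capped vial in the warm block is too hot to touch with the fingers. Squeeze the self-closing tongs open to take them off their parking post, set them down over the vial until their crown rests on the cap, and let go so that they grip its neck; then lift the vial with the tongs (their tail block is for carrying), put it into the well of the finned cooling block and press it down, firmly but gently as it is glass (keep about 10 to 20 N on it for half a second, never over 25 N), until it is fully home. Leave it standing there with the tongs still clamped on, and disturb nothing else.

Things in the scene. Friction and masses are not known exactly. Their poses are not given: they have to be found in the camera images.
- tongs: Steel self-closing tongs, 87 mm tall, about 0.09 kg, upright, jaws down, clamped on the post at the start. Origin: on the axis, centre of the underside of the crown (26 x 20 mm stop plate, 4 mm thick, that rests on the cap). z up; y: line along which paddles and jaws move. The legs cross: squeezing the paddles together opens the jaws; springs close them on letting go.
- tongs_paddles (a point): Where to squeeze: midway between the two flat upright paddles (+y and -y), 31 mm above the tongs' origin. Paddles 20 mm wide (x), from 5 to 40 mm above the origin; 48 mm over their outer faces when on a 14 mm neck, 34 mm at the stop, where the tongs carry rigidly. 4 N starts the squeeze, 6.5 N reaches the stop. Keep fingertips 10 mm or more above the origin: below, the opening jaws swing out.
- tongs_tail (a point): Centre of the grey tail block on top of the tongs, 58 mm above their origin: 16 mm along y, 20 mm along x, from 44 to 72 mm above the origin. Rigid with the crown: held here, the tongs carry a load without the jaws opening. Fingertips must stay above the paddles (40 mm above the origin).
- tongs_lips (a point): Between the V-shaped lips of the jaws, 12 mm below the tongs' origin (lips from 9.5 to 14.5 mm below it). They close on a neck under a 20 mm cap; open, they pass such a cap with 3 mm to spare all round.
- jaw (a joint): How far each jaw is opened, m: 0 = closed on a 14 mm neck (as at the start, and on the vial), +0.007 = fully squeezed open (stop), -0.005 = shut on nothing. Both jaws move alike.
- post: Fixed steel parking post: 80 mm square foot plate 12 mm thick, then a 22 mm round stem, a 14 mm neck and a 20 mm head whose flat top is 75 mm above the bench (the tongs' crown rests on it). Origin: centre of the underside; z up.
- vial: Amber glass vial with an aluminium cap, 75 mm tall, 0.04 to 0.07 kg: body 22 mm in diameter up to 46 mm (foot chamfered 2 mm), neck 14 mm in diameter from 51 to 67 mm, cap 20 mm in diameter from 67 to 75 mm. Hot and fragile. Origin: centre of its underside; z up along its axis. It starts upright in the warm block.
- vial_top (a point): Centre of the flat top of the vial's cap, 75 mm above the vial's underside.
- warm: Fixed warm block of bare aluminium, 90 x 90 x 50 mm, with a 30 mm deep cream control box (36 mm high) on its -x side; one round well 24 mm wide at its centre, 36 mm deep (its floor 14 mm above the bench), mouth chamfered. Origin: centre of the underside of the aluminium block; z up.
- cool: Fixed aluminium cooling block, 60 mm cube on a 100 mm square foot plate, two thin fins (94 mm long, 52 mm high) on each of its +y and -y sides; one well at its centre. Origin: centre of the underside, z up.
- well_mouth (a point): Centre of the cooling well's mouth, 60 mm above the bench; well 24 mm wide, mouth chamfered 2 mm. In it a stiff sliding floor plate, met by the vial's foot 26 to 30 mm above the bench (starts vary); it takes 7 to 8 N to push down, stays where pushed, and stops dead with its top 18 mm above the bench: there the vial is fully home.
- beaker: Bystander: small white ceramic cup, 60 mm in diameter and 60 mm tall. Leave alone. Origin: centre of the underside.
- jar: Bystander: small closed clear jar, 52 mm in diameter and 60 mm tall. Leave alone. Origin: centre of the underside.
- corkring: Bystander: cork flask ring, 80 mm outside, 22 mm tall, lying flat. Leave alone. Origin: centre of the underside.
Things that resemble listed ones, but are neither listed nor needed, are in the scene too. There is more than one size of the tongs; the job needs the smallest.

How it is judged:
By the outcome, as a careful person would: the job done as asked, in the order asked, and still so for the second after the job is handed in, with the robot touching nothing.
It also fails if it takes over 72 s, if anything falls off the work surface, if the arm or the gripper's body presses on something with over 40 N, if the wrist force passes 120 N, or if a joint passes its speed limit or range.

### The arm

A 6-joint arm with a two-finger parallel gripper is mounted at the origin on the work surface. World frame = base frame: x ahead of the robot, y to its left, z up, the work surface at z = 0. Lengths are in m, angles in rad, forces in N, time in s.
With the tool pointing down it reaches from about 0.25 to 0.725 m from the base axis. Payload 4 kg.
Tool frame: the origin (TCP) lies midway between the tips of the shut fingers; the grasp point (between the pads) lies ctrl.hold_point_z behind it (ctrl.hold_point_z is the distance from the TCP to the grasp point, in m); x points along the fingers, z is the direction in which the jaws open and shut, and the axes are right-handed (so a half turn about x gives the same grasp; the last joint's range is limited). The gripper opens to 85 mm and grips with 20 to 120 N. Pads are 22 mm wide; open, the fingers measure 114 mm over their backs; the gripper's body (76 mm by 85 mm) begins 54 mm behind the grasp point. The pads swing forward as they close: fully open they stand 13 mm farther back than shut.
Start: joints at [1.105, 0.241, 0.005, 1.335, 0, 1.571], TCP at [0.225, 0.447, 0.231] pointing down, gripper open.
Joint ranges: [-2.72, 2.72], [-1.05, 1.87], [-1.09, 1.28], [-1.99, 2.15], [-1.42, 1.44], [-3.14, 3.14]. Speed limits (rad/s): [2.79, 2.79, 3.14, 3.14, 3.14, 3.14].

### API

Orientations are given as a unit quaternion [w, x, y, z].
In Python, from workcell import ctrl gives the robot as it stands.
- The arm moves only by the tool play_rows, never from a script. Its argument "deltas" is a list of rows, each a list of 5 numbers: the opening, from 0 (shut) to 1 (fully open), then the shift along the tool's x, y, z in cm, then the turn about the tool's x in rad. A call has 1 to 8 rows; each row is the pose to reach, as a shift and turn from the pose measured when the call began, along the tool's axes at that moment; what a row does not reach only later rows make up. A row lasts 1/8 s, in which the tool goes at most 62.5 mm and 10.7 degrees, less where a joint would pass 70% of its speed; a pose out of reach is approached as far as the arm can. A call with a gripper value outside its range is refused whole. The fingers move at their own pace and stop on an object; "newtons" is the grip in N (left out, the last holds). Time passes only in rows, so rows that repeat a pose let the fingers close. It gives the time, the measured TCP pose, the force and the opening at its end, in the units of the state.
- ctrl.sense(): the state, without advancing time (a new reading comes with each control period).
- ctrl.get_image(name): name is "side" or "top"; returns the picture (420x560x3 uint8, blue, green, red); there is no depth.
- ctrl.camera_params(name): a dict with "fovy" (degrees; the focal length in pixels is half the picture's height over the tangent of half this angle, whatever the lens; pixels are square), "cx", "cy" (the principal point, pixels), "dist" ([k1, k2, p1, p2, k3] as OpenCV has them; the pictures are not rectified), "eye" and "attitude" of the camera in the world. Camera axes: x right, y up, looking along -z (the intrinsics and any distortion apply to the point x, -y, -z); pixel columns grow to the right and rows downward; lengths in m; the calibration is good to about 2 mm. A picture is of the moment at which its call begins. camera_params takes no time and is no camera call.
- ctrl.close_job(): hands the job in, once; it reports no verdict.
The state is a dict: "time_s": time; "joints": joint angles; "dq": joint speeds; "joint_efforts": joint torques, N m; "tcp_pos": TCP position; "tool_rot": TCP orientation; "force": force on the tool from outside, world axes, zero at the start; "ft_torque": the same for the moment, N m; "finger_gap": opening from 0.0 (shut) to 1.0 (fully open).
Only numpy, scipy, OpenCV 4.12 (cv2) and the standard library are available. Lean on these libraries where they do the work, as an engineer would, in place of code of your own. Each camera call takes 0.05 s, during which the arm holds its last target.

## Working session

There is one attempt and no reset: what is moved stays moved. The work goes in short steps, Python scripts to look and compute and a tool call to move; the robot and the scene stay as the last step left them, time stands still between calls to the robot, and variables do not carry over. Pictures are saved under pics/ and viewed, and the job is handed in when it is done.

Besides the shell and the picture viewer there is one more tool, called after "Emit:" by a JSON object that holds its "op" and its "data", one argument or row to a line. play_rows: Moves the arm, as the interface text tells. Its arguments: {"type":"object","properties":{"deltas":{"type":"array"},"newtons":{"type":"number"}},"required":["deltas"]}

```bash
ls; mkdir -p pics; python3 - <<'E'
from workcell import ctrl
import cv2
for n in("side","top"):
    im=ctrl.get_image(n); cv2.imwrite(f"pics/{n}0.png",im); print(n,ctrl.camera_params(n))
print(ctrl.sense(),ctrl.hold_point_z)
E
```

```text
pics
side {'fovy': 54.659793590177834, 'cx': 286.56417552356214, 'cy': 207.42289300744744, 'dist': array([-0.02377089,  0.        ,  0.        ,  0.        ,  0.        ]), 'eye': array([ 0.4658727 , -0.59498981,  0.73383355]), 'attitude': array([ 0.91497437,  0.39776694, -0.02346023, -0.06366311])}
top {'fovy': 49.49165765581312, 'cx': 282.202385988632, 'cy': 214.65826855028416, 'dist': array([-0.12815115,  0.        ,  0.        ,  0.        ,  0.        ]), 'eye': array([0.45896598, 0.05846965, 0.94006129]), 'attitude': array([-0.69910435, -0.03805215,  0.03248041,  0.71326724])}
{'time_s': 0.1, 'joints': array([1.10502379e+00, 2.41350487e-01, 3.82171778e-03, 1.33522461e+00,
       1.49733527e-05, 1.57076356e+00]), 'dq': array([ 1.04067631e-05, -8.97257955e-04,  2.34856674e-03,  2.34736578e-04,
        1.04114120e-03, -1.30282850e-04]), 'joint_efforts': array([ 2.86868153e-04, -3.73139262e+01,  2.53009754e+01,  1.09094364e-02,
        2.70422993e-05, -7.21463209e-06]), 'tcp_pos': array([0.22428573, 0.4462087 , 0.23048138]), 'tool_rot': array([ 0.60129746, -0.37147705,  0.60248098,  0.37075981]), 'force': array([ 0.34541059, -0.17518517, -0.67786113]), 'ft_torque': array([0.05357258, 0.05816192, 0.02206105]), 'finger_gap': 0.9960344040871766} 0.0187
```

View pics/side0.png

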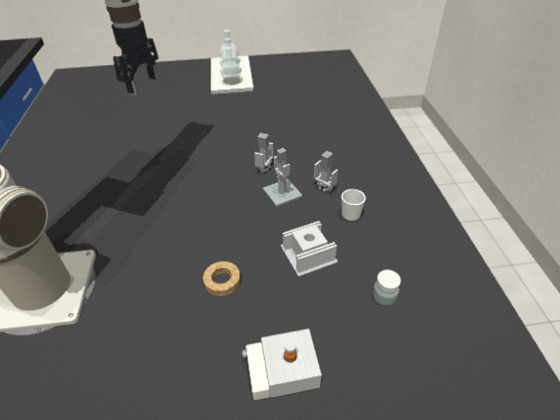

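View pics/top0.png

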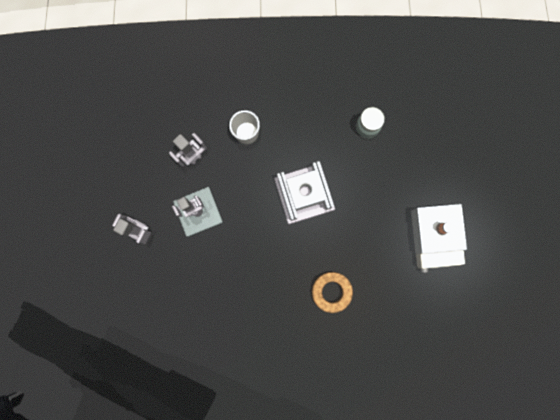

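```bash
cat > h.py <<'E'
import numpy as np, cv2
from scipy.spatial.transform import Rotation as R
from workcell import ctrl
def cam(n):
    p=ctrl.camera_params(n); f=210/np.tan(np.radians(p['fovy']/2))
    K=np.array([[f,0,p['cx']],[0,f,p['cy']],[0,0,1]]); q=p['attitude']
    M=R.from_quat([q[1],q[2],q[3],q[0]]).as_matrix()@np.diag([1,-1,-1])
    return K,p['dist'],p['eye'],M
def ray(n,px):
    K,d,e,M=cam(n); u=cv2.undistortPoints(np.array(px,float).reshape(-1,1,2),K,d).reshape(-1,2)
    return e,np.c_[u,np.ones(len(u))]@M.T
def onz(n,px,z):
    e,v=ray(n,px); return e+v*((z-e[2])/v[:,2])[:,None]
def proj(n,P):
    K,d,e,M=cam(n); c=(np.array(P,float).reshape(-1,3)-e)@M
    return cv2.projectPoints(c,np.zeros(3),np.zeros(3),K,d)[0].reshape(-1,2)
def tri(a,b):
    A=np.zeros((3,3));y=np.zeros(3)
    for n,p in(("side",a),("top",b)):
        e,v=ray(n,[p]); v=v[0]/np.linalg.norm(v[0]); Q=np.eye(3)-np.outer(v,v);A+=Q;y+=Q@e
    return np.linalg.solve(A,y)
def crop(im,x0,y0,x1,y1,s,name):
    cv2.imwrite(name,cv2.resize(im[y0:y1,x0:x1],None,fx=s,fy=s,interpolation=cv2.INTER_CUBIC))
E
python3 - <<'E'
from h import *
s=cv2.imread("pics/side0.png");t=cv2.imread("pics/top0.png")
crop(s,240,120,350,210,7,"pics/s1.png");crop(t,105,120,235,245,5,"pics/t1.png")
crop(s,230,210,340,400,3,"pics/s2.png");crop(t,265,150,475,280,3.8,"pics/t2.png")
E
```

```text
(no output)
```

View pics/s1.png

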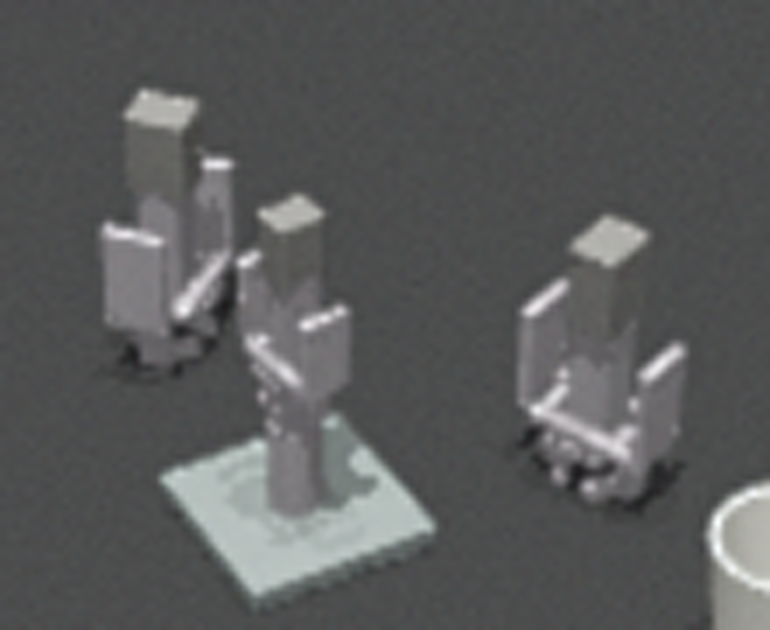

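View pics/t1.png

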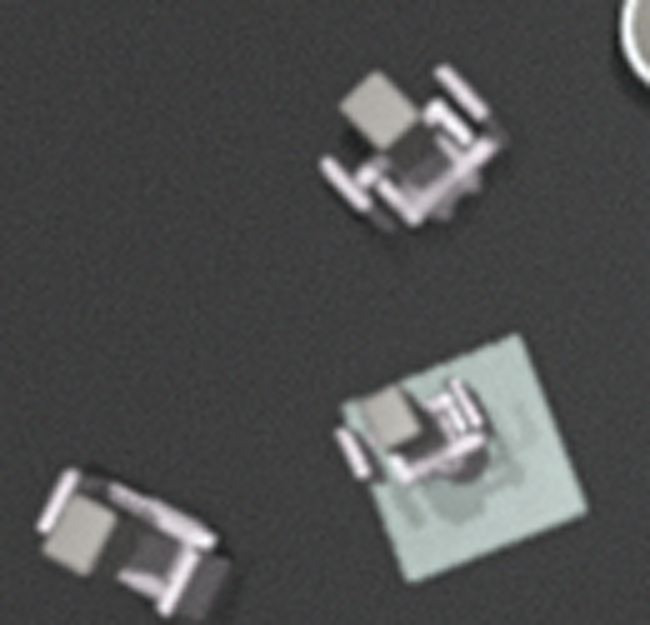

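View pics/s2.png

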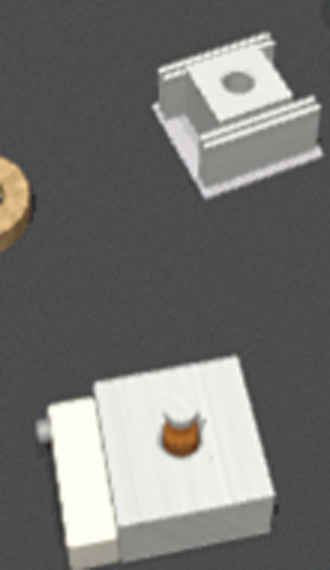

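View pics/t2.png

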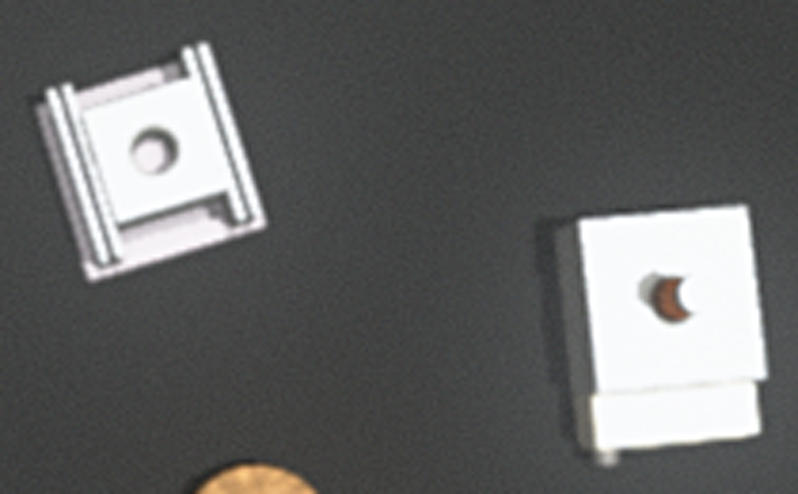

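```bash
python3 - <<'E'
from h import *
s=cv2.imread("pics/side0.png");t=cv2.imread("pics/top0.png")
def g(im,x0,y0,x1,y1,k,name):
    c=im[y0:y1,x0:x1].astype(float); c=255*np.clip((c-90)/165,0,1)**2.0
    cv2.imwrite(name,cv2.resize(c.astype('uint8'),None,fx=k,fy=k,interpolation=cv2.INTER_CUBIC))
g(s,270,335,320,375,14,"pics/s3.png");g(t,420,205,465,250,13,"pics/t3.png")
U=lambda p,o,k:(np.array(p,float)+.5)/k-.5+np.array(o)
S=lambda p:U(p,(240,120),7);T=lambda p:U(p,(105,120),5)
print("tail",tri(S((292,213)),T((390,416))))
for c in [(361,395),(403,386),(420,435),(376,450)]: print(onz("top",[T(c)],.147))
for c in [(258,213),(293,196),(326,213),(291,232)]: print(onz("side",[S(c)],.147))
a=onz("top",[T((353,453)),T((461,401))],.115);print("paddles top",a,a.mean(0),np.linalg.norm(a[1]-a[0]),np.degrees(np.arctan2(*(a[1]-a[0])[1::-1])))
a=onz("side",[S((250,258)),S((325,318))],.115);print("paddles side",a,a.mean(0),np.linalg.norm(a[1]-a[0]),np.degrees(np.arctan2(*(a[1]-a[0])[1::-1])))
a=onz("top",[T(c) for c in[(518,336),(588,513),(409,582),(341,405)]],.012);print(a,a.mean(0))
a=onz("side",[S(c) for c in[(160,480),(335,415),(436,527),(258,600)]],.012);print(a,a.mean(0))
# other tongs
print("o1",tri(S((162,110)),T((80,535))),"o2",tri(S((610,242)),T((380,110))))
T2=lambda p:U(p,(265,150),3.8);S2=lambda p:U(p,(230,210),3)
a=onz("top",[T2(c) for c in[(578,219),(746,207),(766,380),(596,394)]],.05);print("warm",a,a.mean(0))
a=onz("side",[S2(c) for c in[(95,383),(238,357),(272,495),(116,525)]],.05);print("warm",a,a.mean(0))
a=onz("top",[T2((154,152))],.06);print("well",a)
a=onz("side",[S2((238,83))],.06);print("well",a)
E
```

```text
tail [0.56255876 0.23990518 0.14590981]
[[0.57084866 0.25011784 0.147     ]]
[[0.57371942 0.2350333  0.147     ]]
[[0.55611225 0.22889122 0.147     ]]
[[0.55111626 0.24463496 0.147     ]]
[[0.54968488 0.2400275  0.147     ]]
[[0.56336228 0.24867297 0.147     ]]
[[0.57367125 0.23648188 0.147     ]]
[[0.55987099 0.22678834 0.147     ]]
paddles top [[0.55390686 0.26073326 0.115     ]
 [0.57228868 0.22054281 0.115     ]] [0.56309777 0.24063804 0.115     ] 0.04419461300476877 -65.42216144815767
paddles side [[0.54798237 0.25751406 0.115     ]
 [0.57043775 0.21731909 0.115     ]] [0.55921006 0.23741657 0.115     ] 0.046042153085599065 -60.80959326623772
[[0.61306717 0.21696799 0.012     ]
 [0.53893774 0.18821849 0.012     ]
 [0.51194808 0.26246613 0.012     ]
 [0.58590213 0.29114969 0.012     ]] [0.56246378 0.23970058 0.012     ]
[[0.50976579 0.2580558  0.012     ]
 [0.58318343 0.28813494 0.012     ]
 [0.61227725 0.21492883 0.012     ]
 [0.53968953 0.18366522 0.012     ]] [0.561229  0.2361962 0.012    ]
o1 [0.52549732 0.36477297 0.11248776] o2 [0.68302344 0.25236524 0.11201083]
warm [[ 0.55742039 -0.20256253  0.05      ]
 [ 0.5620443  -0.2936474   0.05      ]
 [ 0.4708672  -0.29939522  0.05      ]
 [ 0.46611343 -0.20783802  0.05      ]] [ 0.51411133 -0.25086079  0.05      ]
warm [[ 0.4662776  -0.20925833  0.05      ]
 [ 0.55625676 -0.20397637  0.05      ]
 [ 0.56015153 -0.29344002  0.05      ]
 [ 0.4699973  -0.29822786  0.05      ]] [ 0.51317079 -0.25122565  0.05      ]
well [[0.59532883 0.0187689  0.06      ]]
well [[0.59492338 0.0157452  0.06      ]]
```

View pics/s3.png

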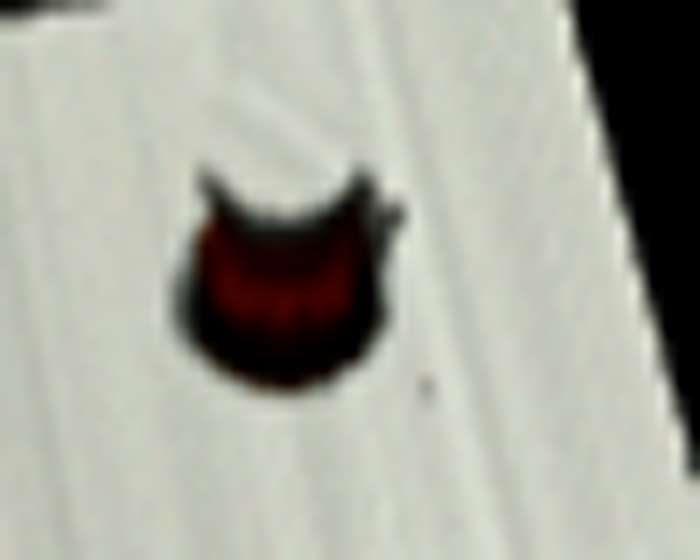

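View pics/t3.png

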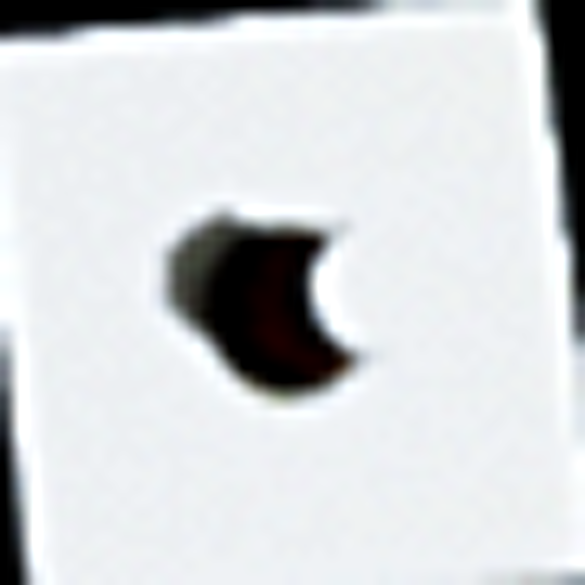

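```bash
cat >> h.py <<'E'
def rows(target,yaw=None,n=None):
    """world TCP target -> tool-frame shift cm, turn about tool x to make jaw axis at yaw(deg)"""
    s=ctrl.sense(); q=s['tool_rot']; M=R.from_quat([q[1],q[2],q[3],q[0]]).as_matrix()
    d=M.T@(np.array(target)-s['tcp_pos'])*100
    z=M[:,2]; cur=np.degrees(np.arctan2(z[1],z[0])); out=None
    if yaw is not None:
        # tool x down: positive turn -> yaw decreases
        out=[np.radians(((cur-yaw)+a+180)%360-180) for a in(0,180)]
    print("shift cm",d.round(3),"turn",out,"curyaw",cur,"toolx",M[:,0].round(4)); return d,out
E
python3 - <<'E'
from h import *
s=cv2.imread("pics/side0.png");t=cv2.imread("pics/top0.png")
crop(s,268,140,300,196,11,"pics/s4.png");crop(t,165,188,210,228,14,"pics/t4.png")
rows((0.562,0.238,0.231),-64)
E
```

```text
shift cm [ -0.046 -39.525  -3.437] turn [np.float64(2.222067274865615), np.float64(-0.9195253787241779)] curyaw 63.31507664393597 toolx [-9.0e-04 -1.7e-03 -1.0e+00]
```

View pics/s4.png

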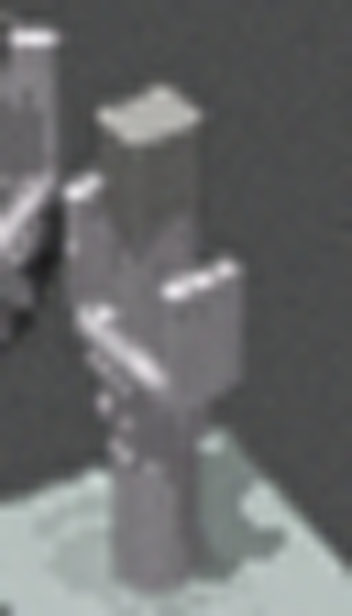

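View pics/t4.png

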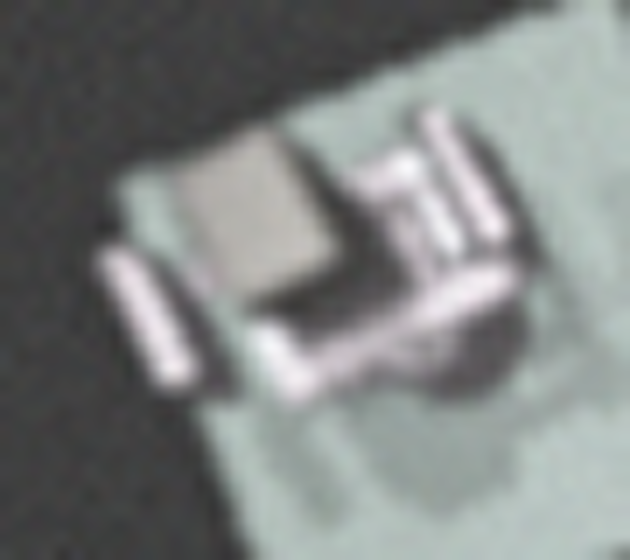

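```bash
python3 - <<'E'
from h import *
U=lambda p,o,k:(np.array(p,float)+.5)/k-.5+np.array(o)
T=lambda p:U(p,(165,188),14);S=lambda p:U(p,(268,140),11)
ang=lambda d:np.degrees(np.arctan2(d[1],d[0]))
for n,f,cs in(("top",T,[(112,255),(178,375),(435,115),(495,235)]),("side",S,[(68,190),(100,182),(170,295),(235,267)])):
    a=onz(n,[f(c) for c in cs],.115)
    print(n,a.mean(0),ang(a[1]-a[0]),ang(a[3]-a[2]),ang((a[2]+a[3]-a[0]-a[1])))
a=onz("top",[T(c) for c in [(178,180),(262,130),(342,250),(245,303)]],.147)
print(a.mean(0),[ang(a[(i+1)%4]-a[i]) for i in range(4)])
a=onz("side",[S(c) for c in [(97,113),(160,88),(202,115),(135,140)]],.147)
print(a.mean(0),[ang(a[(i+1)%4]-a[i]) for i in range(4)])
print(proj("side",[.562,.238,.115]),proj("top",[.562,.238,.115]))
E
```

```text
top [0.56302863 0.2400519  0.115     ] -151.0215135164014 -153.6264146977178 -67.53252859499663
side [0.55900608 0.23720963 0.115     ] 14.82295186843509 27.26740906974274 -60.82011963975335
[0.56285317 0.23917447 0.147     ] [np.float64(-60.29386407001289), np.float64(-146.4485539539452), np.float64(117.5632567140493), np.float64(28.65895614419412)]
[0.56114831 0.23876711 0.147     ] [np.float64(26.58569954557981), np.float64(-56.02489327484957), np.float64(-155.38478832357066), np.float64(121.75116822445696)]
[[281.63021648 160.42688922]] [[187.40266516 205.56263337]]
```

Emit:
{"op": "play_rows", "data": {
  "deltas": [
    [1,0,-4.5,-0.4,-0.12],
    [1,0,-10.5,-0.9,-0.27],
    [1,0,-16.5,-1.4,-0.42],
    [1,0,-22.5,-2,-0.57],
    [1,0,-28.5,-2.5,-0.72],
    [1,0,-34.5,-3,-0.86],
    [1,0,-39.5,-3.4,-0.93],
    [1,0,-39.5,-3.4,-0.93]
  ]
}}

```text
time_s: 1.1
tcp_pos: [0.5643, 0.2357, 0.2288]
tool_rot: [0.372, -0.6, 0.374, 0.601]
force: [0.7, 1.0, -0.3]
finger_gap: 1.004
```

```bash
python3 - <<'E'
from h import *
rows((0.5618,0.2385,0.09),-63.5)
for n in("side","top"):
    im=ctrl.get_image(n); cv2.imwrite(f"pics/{n}1.png",im)
    p=proj(n,ctrl.sense()['tcp_pos'])[0]; print(n,p); x,y=map(int,p)
    crop(im,x-60,y-50,x+60,y+60,5,f"pics/{n}1c.png")
E
```

```text
shift cm [13.881  0.055  0.381] turn [np.float64(3.138059795360835), np.float64(-0.003532858228957939)] curyaw 116.29758213386262 toolx [-0.0022 -0.0028 -1.    ]
side [281.20195674 121.46518916]
top [172.02215959 197.16208818]
```

View pics/side1c.png

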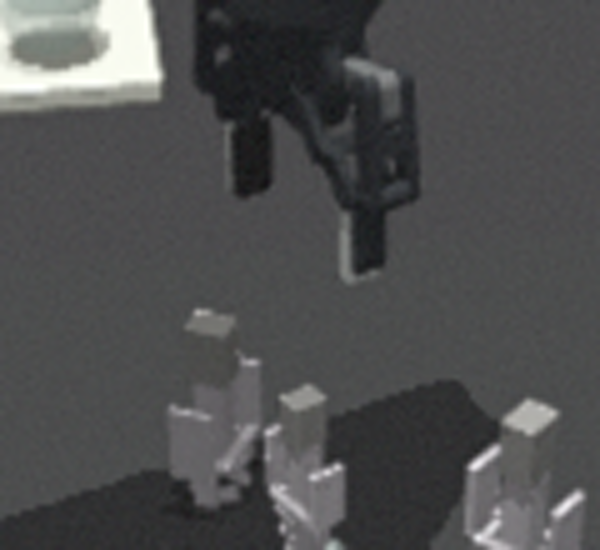

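View pics/top1c.png

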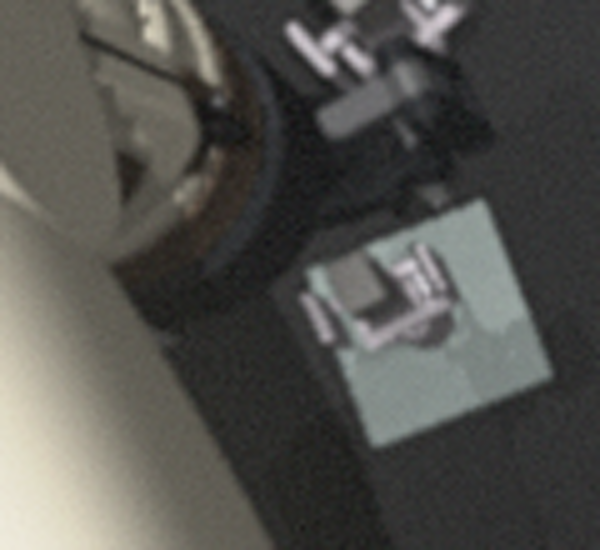

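Emit:
{"op": "play_rows", "data": {
  "deltas": [
    [1,3,0.05,0.38,0],
    [1,7,0.05,0.38,0],
    [1,11,0.05,0.38,0],
    [1,13,0.05,0.38,0],
    [1,14.2,0.05,0.38,0],
    [1,14.2,0.05,0.38,0]
  ]
}}

```text
time_s: 1.95
tcp_pos: [0.558, 0.2414, 0.0871]
tool_rot: [0.37, -0.601, 0.373, 0.602]
force: [0.3, -0.9, 0.9]
finger_gap: 0.997
```

```bash
python3 - <<'E'
from h import *
print(ctrl.sense()['tcp_pos'])
rows((0.5618,0.2385,0.086),-63.5)
E
```

```text
[0.55797797 0.24139789 0.08714927]
shift cm [ 0.114 -0.213 -0.43 ] turn [np.float64(-3.1401641382342222), np.float64(0.0014285153555711047)] curyaw 116.58184790084384 toolx [-0.0044 -0.0026 -1.    ]
```

Emit:
{"op": "play_rows", "data": {
  "deltas": [
    [1,0.1,-0.2,-0.4,0],
    [1,0.1,-0.2,-0.4,0],
    [1,0.1,-0.2,-0.4,0]
  ]
}}

```text
time_s: 2.33
tcp_pos: [0.5621, 0.2388, 0.0869]
tool_rot: [0.371, -0.601, 0.373, 0.602]
force: [-0.4, 0.0, -0.5]
finger_gap: 0.997
```

```bash
python3 - <<'E'
from h import *
for n in("side","top"):
    im=ctrl.get_image(n); cv2.imwrite(f"pics/{n}2.png",im)
    crop(im,*((240,110,340,210,6) if n=="side" else (140,160,240,245,7)),f"pics/{n}2c.png")
rows((0.5618,0.2385,0.086),-63.5)
E
```

```text
shift cm [ 0.055  0.007 -0.014] turn [np.float64(-3.140428335955846), np.float64(0.0011643176339473597)] curyaw 116.56671048643784 toolx [-0.0038 -0.0023 -1.    ]
```

View pics/side2c.png

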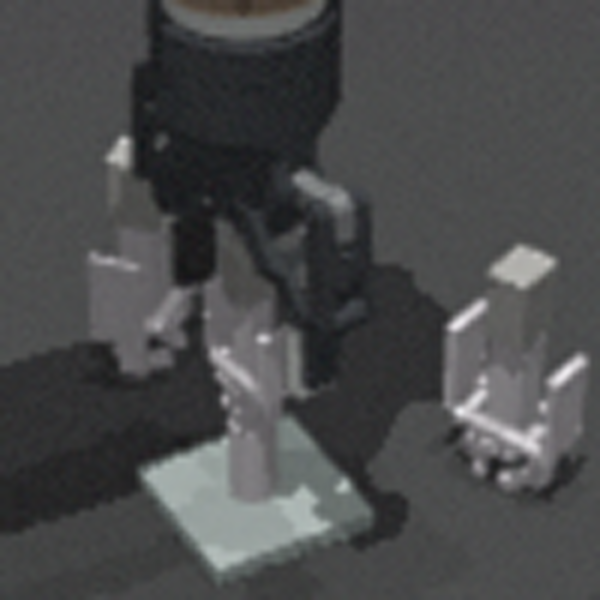

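View pics/top2c.png

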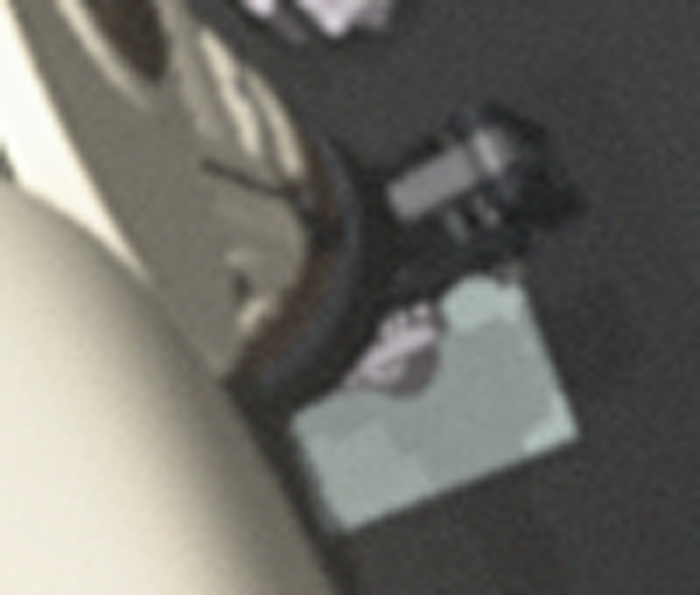

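The side view shows the fingers straddling the paddles of the post's tongs (gap centred at crop ≈(245,300)), with both neighbouring tongs clear. Closing now.

Emit:
{"op": "play_rows", "data": {
  "deltas": [
    [0.5,0,0,0,0],
    [0.3,0,0,0,0],
    [0.2,0,0,0,0],
    [0.2,0,0,0,0],
    [0.2,0,0,0,0],
    [0.2,0,0,0,0],
    [0.2,0,0,0,0]
  ],
  "newtons": 25
}}

```text
time_s: 3.3
tcp_pos: [0.5625, 0.2394, 0.0881]
tool_rot: [0.371, -0.601, 0.372, 0.602]
force: [-0.3, 0.2, 5.8]
finger_gap: 0.381
```

Emit:
{"op": "play_rows", "data": {
  "deltas": [
    [0.2,-0.5,0,0,0],
    [0.2,-1.5,0,0,0],
    [0.2,-3.5,0,0,0],
    [0.2,-6.5,0,0,0],
    [0.2,-10,0,0,0],
    [0.2,-10,0,0,0]
  ]
}}

```text
time_s: 4.05
tcp_pos: [0.5648, 0.2402, 0.1921]
tool_rot: [-0.373, 0.603, -0.37, -0.6]
force: [0.9, -0.4, -0.8]
finger_gap: 0.381
```

```bash
python3 - <<'E'
from h import *
for n in("side","top"):
    im=ctrl.get_image(n); cv2.imwrite(f"pics/{n}3.png",im)
    if n=="side": crop(im,230,60,350,210,4,f"pics/{n}3c.png")
s=ctrl.sense();print(s['force'],s['finger_gap'],s['joints'],s['tcp_pos'])
rows((0.5136,-0.251,0.19))
E
```

```text
[ 0.38768703 -0.48897593 -0.89592406] 0.38164788569004243 [ 4.02306835e-01  4.84427992e-01  2.47123325e-01  1.33496487e+00
 -1.81147506e-04 -6.16119366e-02] [0.56264982 0.23935623 0.18810612]
shift cm [ -0.147  26.328 -41.658] turn None curyaw 116.58059909822838 toolx [-1.3e-03 -7.0e-04 -1.0e+00]
```

View pics/side3c.png

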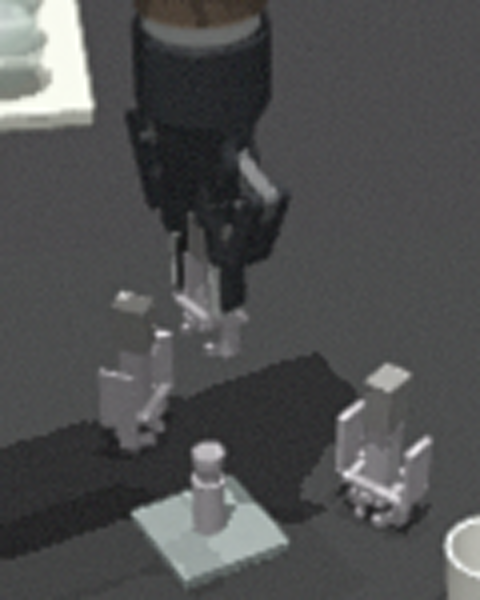

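Emit:
{"op": "play_rows", "data": {
  "deltas": [
    [0.2,0,2,-3.2,0],
    [0.2,0,5.2,-8.2,0],
    [0.2,0,8.5,-13.4,0],
    [0.2,0,11.8,-18.6,0],
    [0.2,0,15,-23.8,0],
    [0.2,0,18.3,-29,0],
    [0.2,0,21.6,-34.2,0],
    [0.2,0,24.3,-38.5,0]
  ]
}}

```text
time_s: 5.15
tcp_pos: [0.5159, -0.2156, 0.1866]
tool_rot: [0.371, -0.6, 0.373, 0.603]
force: [0.4, 0.1, 0.1]
finger_gap: 0.379
```

Emit:
{"op": "play_rows", "data": {
  "deltas": [
    [0.2,0,0.5,-0.8,0],
    [0.2,0,0.5,-0.8,0],
    [0.2,0,0.5,-0.8,0],
    [0.2,0,0.5,-0.8,0]
  ]
}}

```text
time_s: 5.65
tcp_pos: [0.5153, -0.2235, 0.1866]
tool_rot: [0.371, -0.6, 0.372, 0.603]
force: [-0.9, 0.2, -1.4]
finger_gap: 0.381
```

```bash
python3 - <<'E'
from h import *
rows((0.5136,-0.251,0.17))
for n in("side","top"):
    im=ctrl.get_image(n); cv2.imwrite(f"pics/{n}4.png",im)
    p=ctrl.sense()['tcp_pos'];x,y=map(int,proj(n,p)[0]); print(x,y)
    crop(im,max(x-50,0),max(y-50,0),x+50,min(y+60,420),6,f"pics/{n}4c.png")
s=ctrl.sense();print(s['force'],s['finger_gap'],s['tcp_pos'])
E
```

```text
shift cm [ 1.656  1.382 -2.389] turn None curyaw 116.64660663625689 toolx [-4.6e-03  8.0e-04 -1.0e+00]
288 297
453 222
[-0.58910118 -0.02329235 -0.28969406] 0.3811534295453221 [ 0.51541764 -0.22380821  0.18682709]
```

View pics/side4c.png

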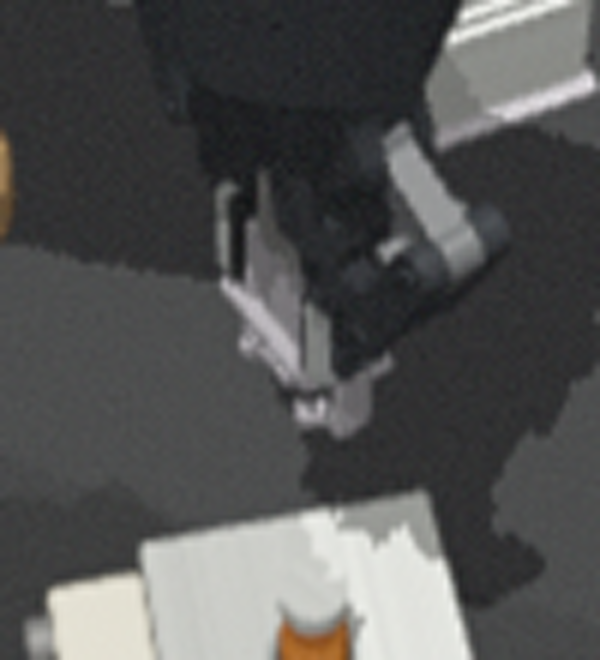

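View pics/top4c.png

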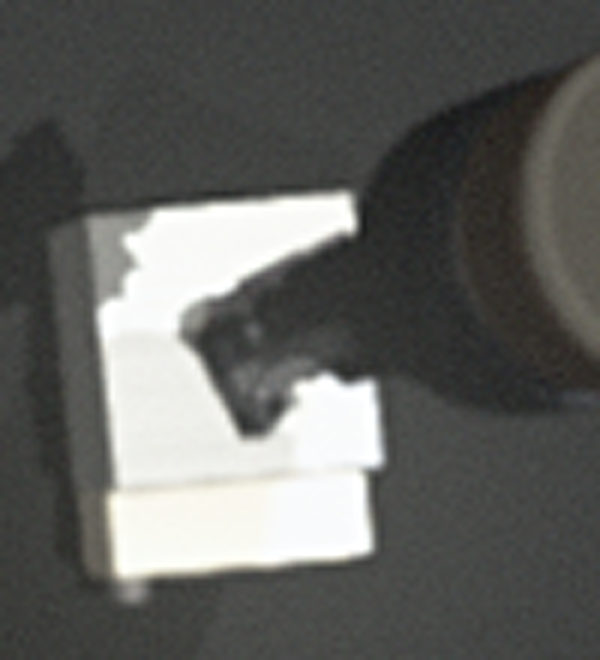

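```bash
python3 - <<'E'
from h import *
th=np.linspace(0,2*np.pi,73)
for z,r in((.081,.010),(.089,.010),(.05,.014),(.05,.012),(.06,.011)):
    for n in("side","top"):
        p=proj(n,np.c_[.5136+r*np.cos(th),-.251+r*np.sin(th),0*th+z]);o,k=((270,335),14) if n=="side" else((420,205),13)
        q=(p-o+.5)*k-.5
        print(n,z,r,"x",q[:,0].min().round(),q[:,0].max().round(),"y",q[:,1].min().round(),q[:,1].max().round())
im=cv2.imread("pics/side4.png");crop(im,270,335,320,375,14,"pics/s5.png")
E
```

```text
side 0.081 0.01 x 205.0 367.0 y 94.0 244.0
top 0.081 0.01 x 292.0 423.0 y 232.0 368.0
side 0.089 0.01 x 204.0 367.0 y 61.0 212.0
top 0.089 0.01 x 310.0 442.0 y 228.0 364.0
side 0.05 0.014 x 176.0 396.0 y 186.0 394.0
top 0.05 0.014 x 198.0 376.0 y 223.0 406.0
side 0.05 0.012 x 192.0 381.0 y 201.0 379.0
top 0.05 0.012 x 211.0 363.0 y 236.0 393.0
side 0.06 0.011 x 199.0 373.0 y 169.0 333.0
top 0.06 0.011 x 239.0 380.0 y 237.0 383.0
```

View pics/s5.png

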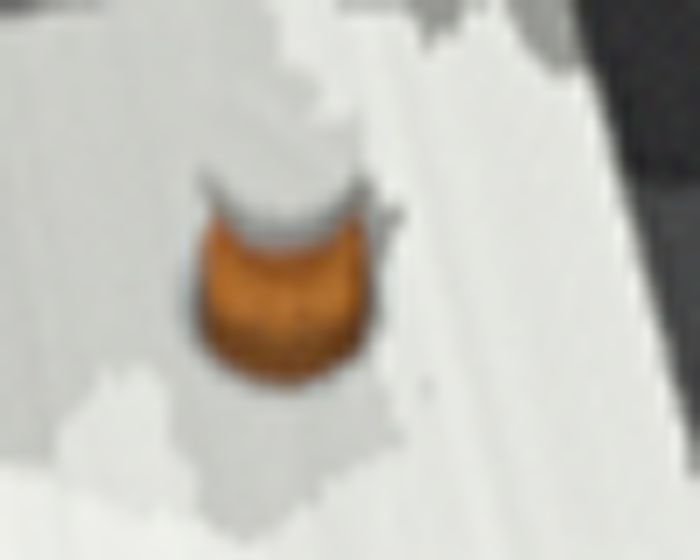

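```bash
python3 - <<'E'
from h import *
U=lambda p,o,k:(np.array(p,float)+.5)/k-.5+np.array(o)
a=onz("side",[U(p,(268,140),11) for p in((85,312),(163,385))],.079)
b=onz("side",[U(p,(238,247),6) for p in((225,282),(298,378))],.1777)
print(a-[.5612,.2362,0],b-[.5154,-.2238,0])
print(np.linalg.norm(a[1]-a[0]),np.linalg.norm(b[1]-b[0]))
E
```

```text
[[-0.01437323  0.01993855  0.079     ]
 [ 0.00054938 -0.01063475  0.079     ]] [[-0.019784    0.0175596   0.1777    ]
 [-0.0042041  -0.01523828  0.1777    ]]
0.03402074132133014 0.03631024785930395
```

```bash
python3 - <<'E'
from h import *
rows((0.5142,-0.2498,0.125))
E
```

```text
shift cm [ 6.182  1.253 -2.283] turn None curyaw 116.62653323495915 toolx [-4.1e-03  5.0e-04 -1.0e+00]
```

Emit:
{"op": "play_rows", "data": {
  "deltas": [
    [0.2,0,0.6,-1.1,0],
    [0.2,0,1.25,-2.28,0],
    [0.2,2,1.25,-2.28,0],
    [0.2,4,1.25,-2.28,0],
    [0.2,6.1,1.25,-2.28,0],
    [0.2,6.1,1.25,-2.28,0],
    [0.2,6.1,1.25,-2.28,0],
    [0.2,6.1,1.25,-2.28,0]
  ]
}}

```text
time_s: 6.75
tcp_pos: [0.5149, -0.2504, 0.127]
tool_rot: [0.371, -0.601, 0.372, 0.602]
force: [0.5, -1.3, -1.1]
finger_gap: 0.379
```

```bash
python3 - <<'E'
from h import *
for n in("side","top"):
    im=ctrl.get_image(n); cv2.imwrite(f"pics/{n}5.png",im)
    p=ctrl.sense()['tcp_pos'];x,y=map(int,proj(n,p)[0]); print(x,y)
    crop(im,max(x-30,0),max(y-30,0),x+30,min(y+40,420),10,f"pics/{n}5c.png")
s=ctrl.sense();print(s['force'],s['finger_gap'],s['tcp_pos'])
E
```

```text
290 332
455 225
[-0.73878935  0.04912683 -1.34461311] 0.3801318253787112 [ 0.51473729 -0.2501      0.12674836]
```

View pics/side5c.png

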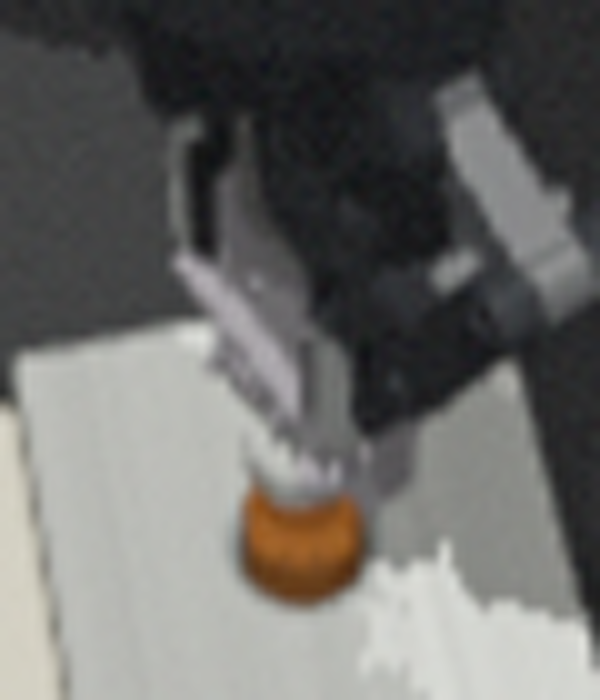

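View pics/top5c.png

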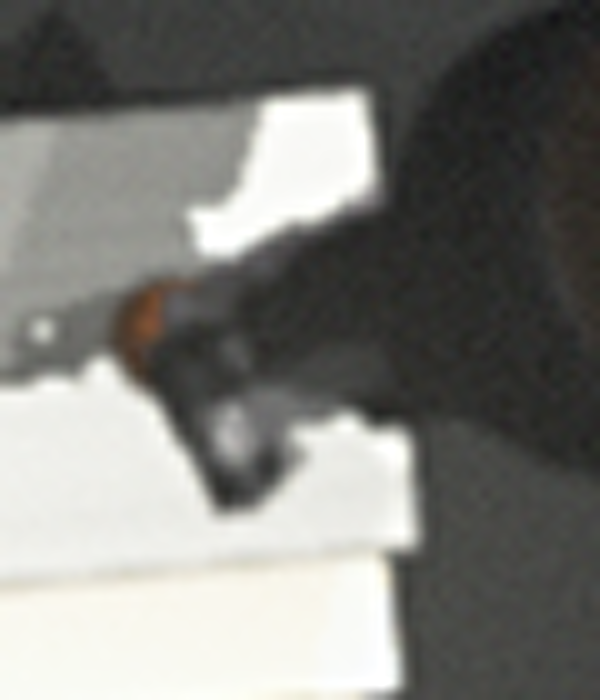

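```bash
python3 - <<'E'
from h import *
im=cv2.imread("pics/side5.png")
c=im[310:365,270:310].astype(float);c=255*np.clip((c-20)/200,0,1)**.6
c=cv2.resize(c.astype('uint8'),None,fx=14,fy=14,interpolation=cv2.INTER_CUBIC)
cv2.imwrite("pics/s6.png",c)
X=np.array([.454,-.891]);Xx=np.array([.891,.454]); t=np.array([.5147,-.2501])
f=lambda x,y,z:((proj("side",np.r_[t+Xx*x+X*y,z])[0]-[270,310]+.5)*14-.5).round()
zo=.1267-.0131
for x,y,z in[(0,0,0),(-.013,-.01,0),(-.013,.01,0),(.013,.01,0),(-.013,.01,.004),(0,0,-.0145),(0,.017,.01),(0,-.017,.01),(-.01,.017,.005),(-.01,-.017,.005),(0.01,.017,.005)]: print(x,y,z,f(x,y,zo+z))
E
```

```text
0 0 0 [293. 375.]
-0.013 -0.01 0 [156. 370.]
-0.013 0.01 0 [252. 497.]
0.013 0.01 0 [431. 381.]
-0.013 0.01 0.004 [252. 480.]
0 0 -0.0145 [293. 436.]
0 0.017 0.01 [377. 440.]
0 -0.017 0.01 [212. 227.]
-0.01 0.017 0.005 [307. 507.]
-0.01 -0.017 0.005 [143. 292.]
0.01 0.017 0.005 [446. 417.]
```

View pics/s6.png

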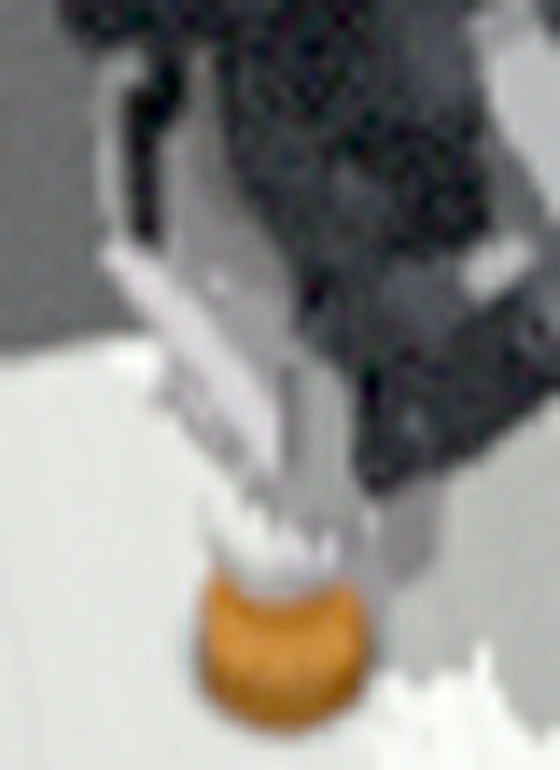

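```bash
python3 - <<'E'
from h import *
U=lambda p,o,k:(np.array(p,float)+.5)/k-.5+np.array(o)
X=np.array([.891,.454]);Y=np.array([.454,-.891])
def tf(n,px,z,o):
    a=onz(n,px,z)[:,:2]-o
    return (a@X*1e3).round(1),(a@Y*1e3).round(1)
for h in(0,.004,.008,.012,.016):
    print(h,"top",tf("top",[U(p,(165,188),14) for p in((300,385),(515,275))],.075+h,[.5625,.2397]),
     "side",tf("side",[U(p,(268,140),11) for p in((85,312),(163,385))],.075+h,[.5612,.2362]),
     "now",tf("side",[U(p,(270,310),14) for p in((108,255),(280,455))],.1136+h,[.5147,-.2501]))
E
```

```text
0 top (array([-7.9, -8.4]), array([-15. ,  18.3])) side (array([-1. , -1.5]), array([-28.7,   5.5])) now (array([-9.2, -7.2]), array([-26. ,   7.6]))
0.004 top (array([-8.6, -9.2]), array([-14.4,  18.7])) side (array([-3.8, -4.3]), array([-24.3,   9.7])) now (array([-10.4,  -8.5]), array([-24. ,   9.4]))
0.008 top (array([ -9.4, -10. ]), array([-13.8,  19.1])) side (array([-6.6, -7.1]), array([-19.9,  13.9])) now (array([-11.6,  -9.7]), array([-22. ,  11.1]))
0.012 top (array([-10.2, -10.7]), array([-13.2,  19.6])) side (array([-9.4, -9.9]), array([-15.5,  18.1])) now (array([-12.9, -11. ]), array([-20. ,  12.9]))
0.016 top (array([-10.9, -11.5]), array([-12.6,  20. ])) side (array([-12.2, -12.7]), array([-11.1,  22.3])) now (array([-14.1, -12.2]), array([-18. ,  14.7]))
```

Emit:
{"op": "play_rows", "data": {
  "deltas": [
    [0.2,0.5,0,0,0],
    [0.2,1.0,0,0,0],
    [0.2,1.4,0,0,0],
    [0.2,1.4,0,0,0]
  ]
}}

```text
time_s: 7.35
tcp_pos: [0.5143, -0.2499, 0.1121]
tool_rot: [0.371, -0.601, 0.372, 0.603]
force: [-0.1, 0.0, -0.0]
finger_gap: 0.378
```

No contact: the lips are past the cap top. Continuing down to the crown's contact.

Emit:
{"op": "play_rows", "data": {
  "deltas": [
    [0.2,0.4,0,0,0],
    [0.2,0.7,0,0,0],
    [0.2,0.9,0,0,0],
    [0.2,0.9,0,0,0]
  ]
}}

```text
time_s: 7.85
tcp_pos: [0.5141, -0.2498, 0.1028]
tool_rot: [0.371, -0.6, 0.372, 0.603]
force: [-0.6, 0.1, -1.3]
finger_gap: 0.381
```

Emit:
{"op": "play_rows", "data": {
  "deltas": [
    [0.2,0.08,0,0,0],
    [0.2,0.13,0,0,0],
    [0.2,0.13,0,0,0]
  ]
}}

```text
time_s: 8.22
tcp_pos: [0.5145, -0.25, 0.1021]
tool_rot: [0.371, -0.601, 0.372, 0.603]
force: [-0.8, 0.1, 0.8]
finger_gap: 0.381
```

Emit:
{"op": "play_rows", "data": {
  "deltas": [
    [0.2,0.08,0,0,0],
    [0.2,0.12,0,0,0],
    [0.2,0.12,0,0,0]
  ]
}}

```text
time_s: 8.6
tcp_pos: [0.5151, -0.2503, 0.1017]
tool_rot: [0.371, -0.601, 0.372, 0.602]
force: [-0.9, -0.1, 5.1]
finger_gap: 0.381
```

Contact at 5 N: the crown is on the cap. Releasing.

Emit:
{"op": "play_rows", "data": {
  "deltas": [
    [0.45,0,0,0,0],
    [0.6,0,0,0,0],
    [0.8,0,0,0,0],
    [1,0,0,0,0],
    [1,0,0,0,0]
  ]
}}

```text
time_s: 9.22
tcp_pos: [0.5151, -0.2503, 0.1017]
tool_rot: [0.371, -0.601, 0.372, 0.602]
force: [0.4, -0.3, -0.2]
finger_gap: 1.001
```

```bash
python3 - <<'E'
from h import *
s=ctrl.sense();print(s['force'],s['finger_gap'],s['tcp_pos'])
for n in("side","top"):
    im=ctrl.get_image(n); cv2.imwrite(f"pics/{n}6.png",im)
    if n=="side":crop(im,255,300,325,385,8,f"pics/{n}6c.png")
E
```

```text
[ 0.40288186 -0.33691499 -0.17068689] 1.0014761493463051 [ 0.51508749 -0.25026863  0.10166205]
```

View pics/side6c.png

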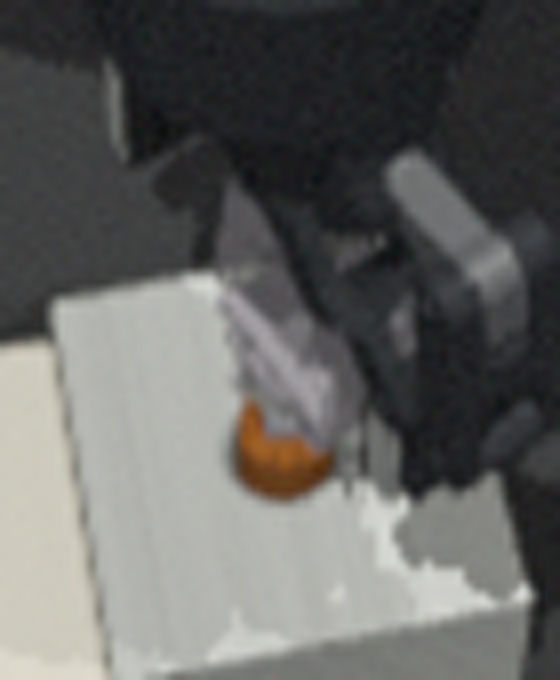

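Emit:
{"op": "play_rows", "data": {
  "deltas": [
    [1,-1,0,0,0],
    [1,-2.2,0,0,0],
    [1,-3.2,0,0,0],
    [1,-3.2,0,0,0],
    [1,-3.2,0,0,0]
  ]
}}

```text
time_s: 9.95
tcp_pos: [0.5151, -0.2502, 0.1337]
tool_rot: [0.371, -0.601, 0.372, 0.602]
force: [0.8, -0.5, 0.1]
finger_gap: 0.999
```

```bash
python3 - <<'E'
from h import *
s=ctrl.sense();print(s['force'],s['finger_gap'],s['tcp_pos'])
for n in("side","top"):
    im=ctrl.get_image(n); cv2.imwrite(f"pics/{n}7.png",im)
    if n=="side":crop(im,255,290,325,375,8,f"pics/{n}7c.png")
E
```

```text
[ 0.78947218 -0.45515276  0.0782739 ] 0.9993717864577288 [ 0.51505266 -0.25020004  0.13369492]
```

View pics/side7c.png

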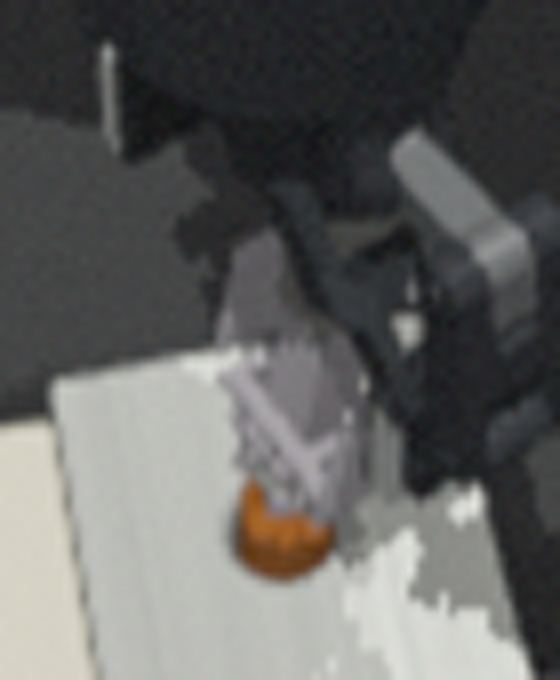

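The tongs stand upright on the vial, with the amber neck/body visible below. Gripping the tail.

Emit:
{"op": "play_rows", "data": {
  "deltas": [
    [0.6,0,0,0,0],
    [0.3,0,0,0,0],
    [0.05,0,0,0,0],
    [0.05,0,0,0,0],
    [0.05,0,0,0,0],
    [0.05,0,0,0,0],
    [0.05,0,0,0,0],
    [0.05,0,0,0,0]
  ],
  "newtons": 50
}}

```text
time_s: 11.05
tcp_pos: [0.5148, -0.2501, 0.1333]
tool_rot: [0.371, -0.601, 0.372, 0.602]
force: [-0.4, 0.0, 0.3]
finger_gap: 0.172
```

Emit:
{"op": "play_rows", "data": {
  "deltas": [
    [0.05,-0.4,0,0,0],
    [0.05,-1.2,0,0,0],
    [0.05,-2.4,0,0,0],
    [0.05,-4,0,0,0],
    [0.05,-6,0,0,0],
    [0.05,-8,0,0,0],
    [0.05,-8,0,0,0],
    [0.05,-8,0,0,0]
  ]
}}

```text
time_s: 12.05
tcp_pos: [0.5148, -0.25, 0.213]
tool_rot: [0.371, -0.601, 0.372, 0.602]
force: [-0.1, 0.4, -2.4]
finger_gap: 0.174
```

```bash
python3 - <<'E'
from h import *
s=ctrl.sense();print(s['force'],s['finger_gap'],s['tcp_pos'])
for n in("side","top"):
    im=ctrl.get_image(n); cv2.imwrite(f"pics/{n}8.png",im)
    if n=="side":crop(im,245,260,335,385,5,f"pics/{n}8c.png")
rows((0.595,0.0175,0.213))
E
```

```text
[-0.14746572  0.38557263 -2.44640675] 0.17422618362850006 [ 0.51476776 -0.24998899  0.21295732]
shift cm [ -0.101 -19.188  20.282] turn None curyaw 116.62719434069406 toolx [-4.1e-03  4.0e-04 -1.0e+00]
```

View pics/side8c.png

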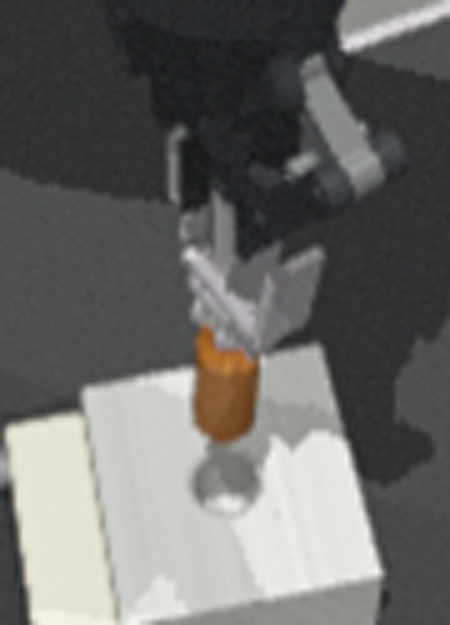

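View pics/top8.png

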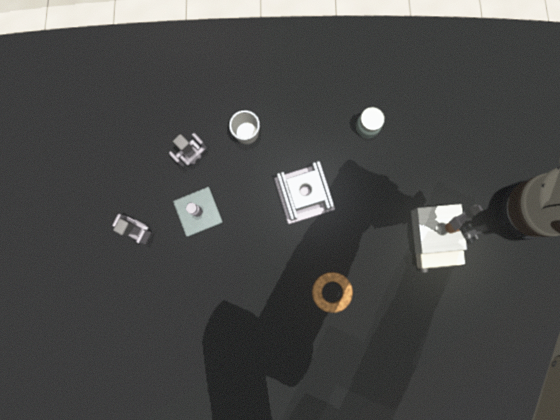

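```bash
python3 - <<'E'
from h import *
s=cv2.imread("pics/side0.png");t=cv2.imread("pics/top0.png")
for n,im,(x0,y0,x1,y1) in(("side",s,(292,222,332,258)),("top",t,(285,168,330,212))):
    c=cv2.resize(im[y0:y1,x0:x1],None,fx=14,fy=14,interpolation=cv2.INTER_CUBIC)
    g=cv2.cvtColor(c,cv2.COLOR_BGR2GRAY)
    for th in(170,190,205):
        m=(g<th).astype('uint8')
        cs,_=cv2.findContours(m,cv2.RETR_LIST,cv2.CHAIN_APPROX_NONE)
        for k in cs:
            A=cv2.contourArea(k)
            if A<6000 or A>60000: continue
            e=cv2.fitEllipse(k); ctr=(np.array(e[0])+.5)/14-.5+[x0,y0]
            if np.hypot(*(np.array(e[0])-[c.shape[1]/2,c.shape[0]/2]))<120: print(n,th,A,e[1],onz(n,[ctr],.06)[0,:2].round(4),onz(n,[ctr],.058)[0,:2].round(4))
    cv2.imwrite(f"pics/well_{n}.png",c)
E
```

```text
side 170 10748.5 (93.79618072509766, 146.2831573486328) [0.5948 0.0166] [0.5952 0.0185]
side 190 12492.5 (102.84028625488281, 155.07391357421875) [0.5948 0.0166] [0.5952 0.0184]
side 205 13931.0 (109.29898071289062, 162.69979858398438) [0.5948 0.0166] [0.5952 0.0184]
top 170 9882.5 (146.42019653320312, 155.38307189941406) [0.5973 0.0178] [0.5976 0.0177]
top 190 12538.5 (157.88059997558594, 163.93687438964844) [0.5971 0.0178] [0.5974 0.0178]
top 205 14717.5 (164.9507598876953, 171.0553436279297) [0.5971 0.0179] [0.5974 0.0178]
```

View pics/well_top.png

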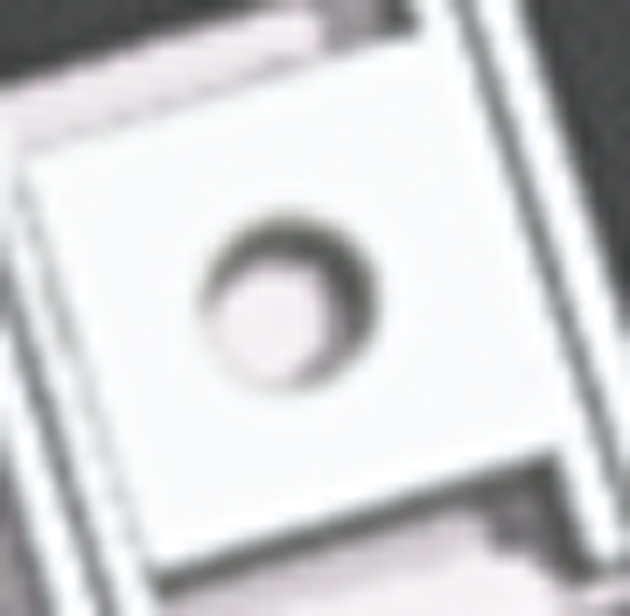

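View pics/well_side.png

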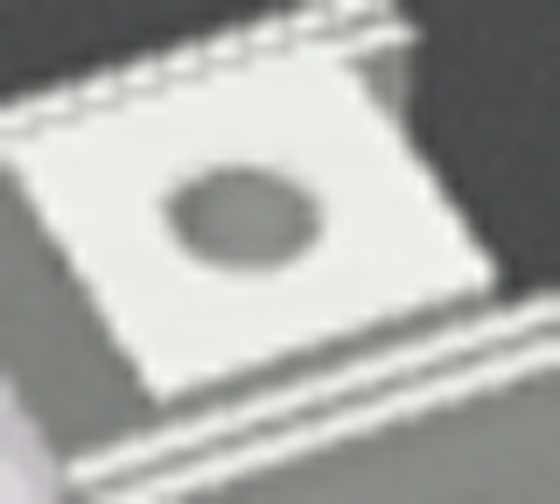

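```bash
python3 - <<'E'
from h import *
print(onz("top",[(305.25,189.04)],.06))
t=cv2.imread("pics/side8.png")
# empty warm well seen in side8 : crop (245,260) scale5
U=lambda p,o,k:(np.array(p,float)+.5)/k-.5+np.array(o)
print(onz("side",[U((227,487),(245,260),5)],.05))
E
```

```text
[[0.59649319 0.01855942 0.06      ]]
[[ 0.51315229 -0.25444242  0.05      ]]
```

```bash
python3 - <<'E'
from h import *
rows((0.597,0.0187,0.2))
E
```

```text
shift cm [  1.198 -19.425  20.297] turn None curyaw 116.62719434069406 toolx [-4.1e-03  4.0e-04 -1.0e+00]
```

Emit:
{"op": "play_rows", "data": {
  "deltas": [
    [0.05,0,-1.5,1.6,0],
    [0.05,0,-4.5,4.7,0],
    [0.05,0,-8,8.4,0],
    [0.05,0,-11.5,12,0],
    [0.05,0,-15,15.7,0],
    [0.05,0,-17.8,18.6,0],
    [0.05,0,-19.4,20.3,0],
    [0.05,0,-19.4,20.3,0]
  ]
}}

```text
time_s: 13.15
tcp_pos: [0.5968, 0.0198, 0.2111]
tool_rot: [0.37, -0.6, 0.372, 0.604]
force: [0.1, -0.5, -1.3]
finger_gap: 0.173
```

Emit:
{"op": "play_rows", "data": {
  "deltas": [
    [0.05,0,0,0,0],
    [0.05,0,0,0,0],
    [0.05,0,0,0,0]
  ]
}}

```text
time_s: 13.52
tcp_pos: [0.5966, 0.0187, 0.2113]
tool_rot: [0.37, -0.6, 0.372, 0.603]
force: [-0.7, 0.7, -1.3]
finger_gap: 0.17
```

```bash
python3 - <<'E'
from h import *
rows((0.597,0.0187,0.19))
E
```

```text
shift cm [ 2.125 -0.044 -0.023] turn None curyaw 116.66403186577523 toolx [-5.4e-03 -2.0e-04 -1.0e+00]
```

Emit:
{"op": "play_rows", "data": {
  "deltas": [
    [0.05,0.8,0,0,0],
    [0.05,1.8,-0.04,-0.02,0],
    [0.05,2.3,-0.04,-0.02,0],
    [0.05,2.3,-0.04,-0.02,0],
    [0.05,2.3,-0.04,-0.02,0]
  ]
}}

```text
time_s: 14.15
tcp_pos: [0.5971, 0.0188, 0.1883]
tool_rot: [0.37, -0.6, 0.372, 0.603]
force: [0.7, 0.8, -1.4]
finger_gap: 0.17
```

```bash
python3 - <<'E'
from h import *
s=ctrl.sense();print(s['force'],s['finger_gap'],s['tcp_pos'])
for n in("side","top"):
    im=ctrl.get_image(n); cv2.imwrite(f"pics/{n}9.png",im)
    if n=="side":crop(im,270,190,345,275,8,f"pics/{n}9c.png")
    else: crop(im,260,140,350,230,7,f"pics/{n}9c.png")
E
```

```text
[ 0.70223958  0.82963743 -1.35618466] 0.17009730992160385 [0.59707583 0.01879489 0.18834776]
```

View pics/side9c.png

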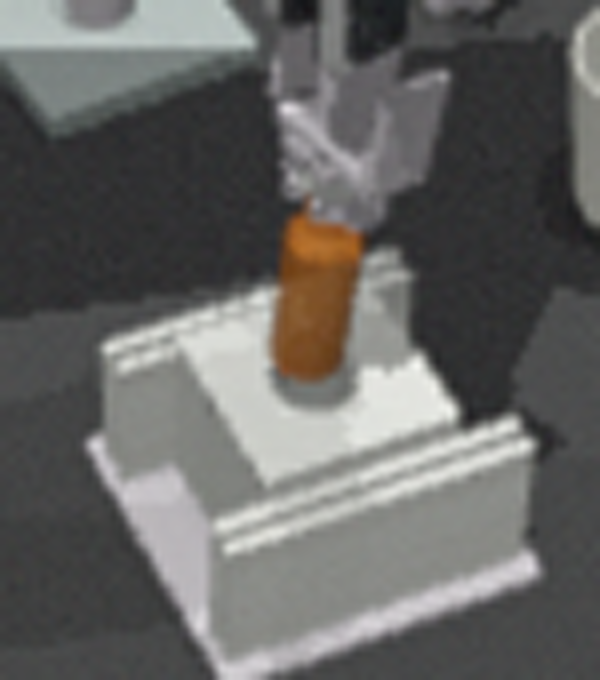

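View pics/top9c.png

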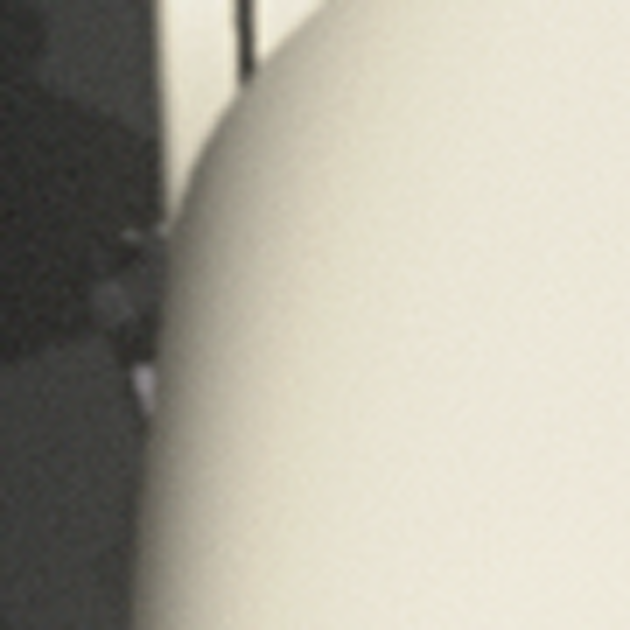

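```bash
python3 - <<'E'
from h import *
th=np.linspace(0,2*np.pi,181)
def ext(c,r,z):
    p=proj("side",np.c_[c[0]+r*np.cos(th),c[1]+r*np.sin(th),0*th+z]);q=(p-[270,190]+.5)*8-.5
    return "x",q[:,0].min().round(),q[:,0].max().round(),"y",q[:,1].min().round(),q[:,1].max().round()
c=(.5959,.0179)
print("foot",ext(c,.009,.069),ext(c,.011,.071),"shoulder",ext(c,.011,.115),"well",ext((.5958,.0178),.014,.06),ext((.5958,.0178),.012,.058))
im=cv2.imread("pics/side9.png");crop(im,295,210,325,245,20,"pics/s10.png")
E
```

```text
foot ('x', np.float64(286.0), np.float64(351.0), 'y', np.float64(331.0), np.float64(378.0)) ('x', np.float64(279.0), np.float64(358.0), 'y', np.float64(321.0), np.float64(378.0)) shoulder ('x', np.float64(283.0), np.float64(365.0), 'y', np.float64(209.0), np.float64(266.0)) well ('x', np.float64(268.0), np.float64(367.0), 'y', np.float64(340.0), np.float64(413.0)) ('x', np.float64(275.0), np.float64(360.0), 'y', np.float64(350.0), np.float64(413.0))
```

View pics/s10.png

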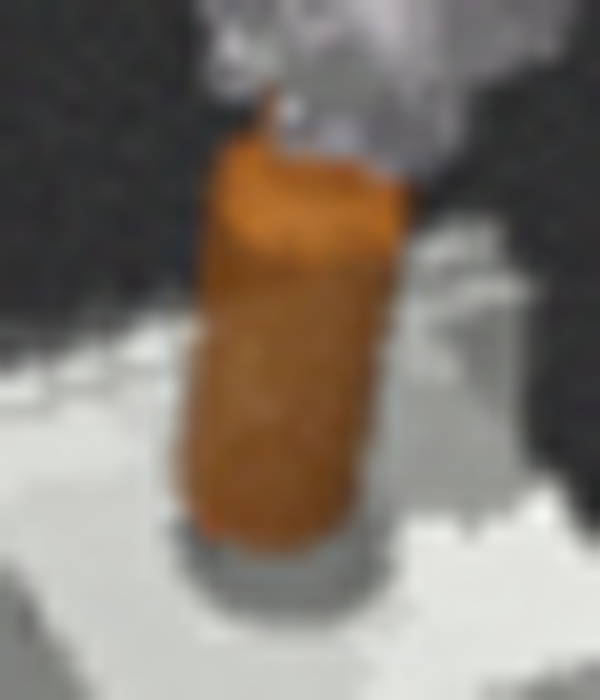

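Emit:
{"op": "play_rows", "data": {
  "deltas": [
    [0.05,0.4,0,0,0],
    [0.05,0.8,0,0,0],
    [0.05,1.2,0,0,0],
    [0.05,1.2,0,0,0]
  ]
}}

```text
time_s: 14.75
tcp_pos: [0.5977, 0.0189, 0.1769]
tool_rot: [0.371, -0.601, 0.372, 0.603]
force: [1.2, 0.8, 0.9]
finger_gap: 0.176
```

Emit:
{"op": "play_rows", "data": {
  "deltas": [
    [0.05,0.3,0,0,0],
    [0.05,0.6,0,0,0],
    [0.05,0.6,0,0,0]
  ]
}}

```text
time_s: 15.12
tcp_pos: [0.6008, 0.0197, 0.1748]
tool_rot: [-0.373, 0.603, -0.369, -0.6]
force: [1.9, 1.8, 11.4]
finger_gap: 0.171
```

```bash
python3 - <<'E'
from h import *
s=ctrl.sense();print(s['force'],s['ft_torque'],s['finger_gap'],s['tcp_pos'])
im=ctrl.get_image("side"); crop(im,285,190,335,250,10,"pics/s11.png")
E
```

```text
[ 1.92946844  1.75463336 11.3629866 ] [ 0.45960805 -0.38265949 -0.00050077] 0.17089014430239063 [0.60083193 0.01967099 0.1747926 ]
```

View pics/s11.png

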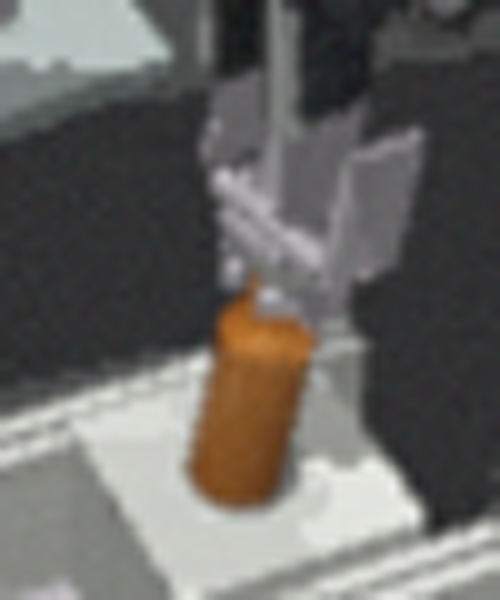

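Emit:
{"op": "play_rows", "data": {
  "deltas": [
    [0.05,-0.6,0,0,0],
    [0.05,-1.4,0,0,0],
    [0.05,-1.4,0,0,0],
    [0.05,-1.4,0,0,0]
  ]
}}

```text
time_s: 15.68
tcp_pos: [0.6003, 0.0195, 0.1881]
tool_rot: [-0.372, 0.603, -0.37, -0.601]
force: [-0.2, -1.1, -2.1]
finger_gap: 0.175
```

```bash
python3 - <<'E'
from h import *
rows((.597,.0187,.1883))
s=ctrl.sense();print(s['force'],s['ft_torque'],s['finger_gap'],s['tcp_pos'])
im=ctrl.get_image("side"); cv2.imwrite("pics/side12.png",im);crop(im,285,185,335,245,10,"pics/s12.png")
im=ctrl.get_image("top"); cv2.imwrite("pics/top12.png",im)
E
```

```text
shift cm [-0.022  0.328  0.072] turn None curyaw 116.69358690999155 toolx [ 0.0045  0.0016 -1.    ]
[-0.20140466 -1.07112763 -2.07951079] [ 0.01600406 -0.00430951 -0.04354092] 0.1745893736593147 [0.60025414 0.01953526 0.18809676]
```

View pics/s12.png

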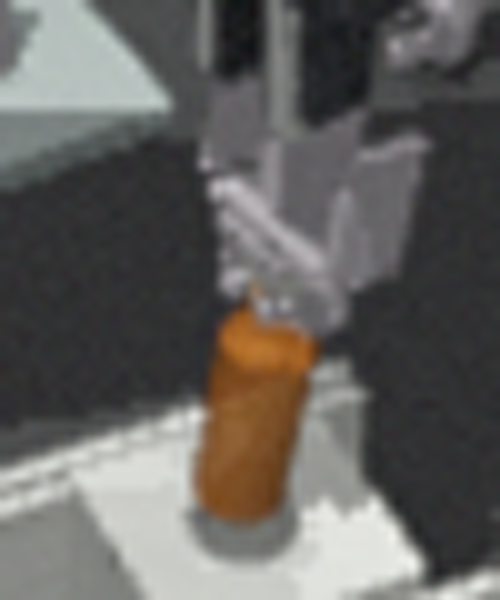

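Emit:
{"op": "play_rows", "data": {
  "deltas": [
    [0.05,0.2,-0.12,0,0],
    [0.05,0.6,-0.12,0,0],
    [0.05,1.0,-0.12,0,0],
    [0.05,1.3,-0.12,0,0],
    [0.05,1.3,-0.12,0,0]
  ],
  "newtons": 20
}}

```text
time_s: 16.4
tcp_pos: [0.6012, 0.0202, 0.1747]
tool_rot: [-0.372, 0.603, -0.37, -0.601]
force: [0.3, 0.8, -0.4]
finger_gap: 0.168
```

```bash
python3 - <<'E'
from h import *
s=ctrl.sense();print(s['force'],s['ft_torque'],s['finger_gap'],s['tcp_pos'])
im=ctrl.get_image("side"); cv2.imwrite("pics/side13.png",im);crop(im,285,185,335,245,10,"pics/s13.png")
E
```

```text
[ 0.33684625  0.80244744 -0.4230328 ] [-0.0161378   0.06423999 -0.00602422] 0.16806318222658825 [0.60119538 0.02015992 0.17467708]
```

View pics/s13.png

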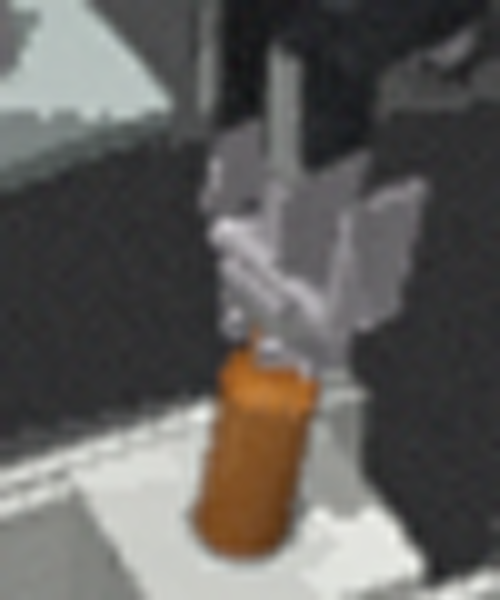

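Emit:
{"op": "play_rows", "data": {
  "deltas": [
    [0.05,0.2,0,0,0],
    [0.05,0.4,0.03,0,0],
    [0.05,0.6,0.06,0,0],
    [0.05,0.6,0.06,0,0]
  ]
}}

```text
time_s: 16.95
tcp_pos: [0.6007, 0.0199, 0.1687]
tool_rot: [-0.372, 0.603, -0.37, -0.601]
force: [1.3, 0.8, -2.2]
finger_gap: 0.172
```

Emit:
{"op": "play_rows", "data": {
  "deltas": [
    [0.05,0.2,0.04,0,0],
    [0.05,0.4,0.08,0,0],
    [0.05,0.6,0.12,0,0],
    [0.05,0.6,0.12,0,0]
  ]
}}

```text
time_s: 17.45
tcp_pos: [0.5996, 0.0194, 0.1625]
tool_rot: [-0.372, 0.603, -0.37, -0.601]
force: [0.3, -0.5, -2.1]
finger_gap: 0.175
```

Emit:
{"op": "play_rows", "data": {
  "deltas": [
    [0.05,0.2,0.05,0,0],
    [0.05,0.4,0.1,0,0],
    [0.05,0.6,0.15,0,0],
    [0.05,0.6,0.15,0,0]
  ]
}}

```text
time_s: 17.95
tcp_pos: [0.5982, 0.0187, 0.1563]
tool_rot: [-0.372, 0.603, -0.37, -0.601]
force: [1.7, 0.0, -0.1]
finger_gap: 0.173
```

```bash
python3 - <<'E'
from h import *
s=ctrl.sense();print(s['force'],s['ft_torque'],s['finger_gap'],s['tcp_pos'])
im=ctrl.get_image("side"); cv2.imwrite("pics/side14.png",im);crop(im,285,185,335,245,10,"pics/s14.png")
E
```

```text
[ 1.67399104  0.02607615 -0.14378738] [ 0.17363585 -0.22250402  0.05378341] 0.17268293046453656 [0.59817095 0.01868049 0.15633588]
```

View pics/s14.png

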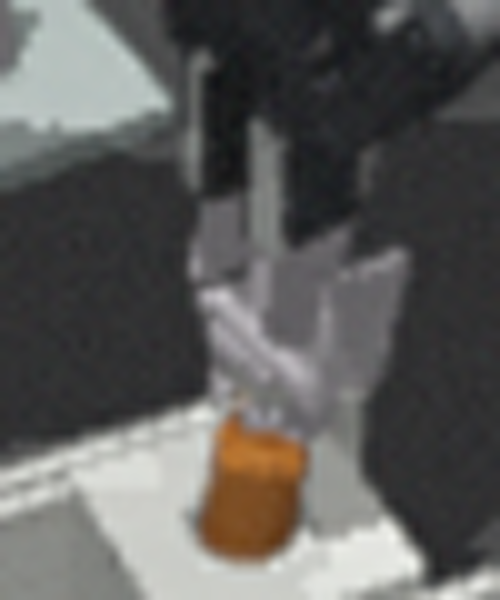

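Emit:
{"op": "play_rows", "data": {
  "deltas": [
    [0.05,0.2,0.03,0,0],
    [0.05,0.4,0.05,0,0],
    [0.05,0.4,0.05,0,0]
  ]
}}

```text
time_s: 18.38
tcp_pos: [0.5976, 0.0185, 0.1522]
tool_rot: [-0.372, 0.603, -0.37, -0.601]
force: [1.0, 0.3, -1.5]
finger_gap: 0.172
```

Emit:
{"op": "play_rows", "data": {
  "deltas": [
    [0.05,0.15,0,0,0],
    [0.05,0.3,0,0,0],
    [0.05,0.3,0,0,0]
  ]
}}

```text
time_s: 18.75
tcp_pos: [0.5976, 0.0185, 0.1492]
tool_rot: [-0.372, 0.603, -0.37, -0.601]
force: [0.7, -0.3, -0.1]
finger_gap: 0.168
```

Emit:
{"op": "play_rows", "data": {
  "deltas": [
    [0.05,0.1,0,0,0],
    [0.05,0.2,0,0,0],
    [0.05,0.2,0,0,0]
  ]
}}

```text
time_s: 19.12
tcp_pos: [0.5982, 0.0186, 0.1487]
tool_rot: [-0.373, 0.603, -0.369, -0.601]
force: [-1.2, 0.4, 7.2]
finger_gap: 0.174
```

Emit:
{"op": "play_rows", "data": {
  "deltas": [
    [0.05,0.05,0,0,0],
    [0.05,0.05,0,0,0],
    [0.05,0.15,0,0,0],
    [0.05,0.3,0,0,0],
    [0.05,0.3,0,0,0]
  ],
  "newtons": 70
}}

```text
time_s: 19.75
tcp_pos: [0.5989, 0.0188, 0.1482]
tool_rot: [-0.373, 0.604, -0.369, -0.6]
force: [-4.0, 0.8, 13.4]
finger_gap: 0.168
```

```bash
python3 - <<'E'
from h import *
rows((.597,.0187,.148))
s=ctrl.sense();print(s['force'],s['ft_torque'],s['finger_gap'],s['tcp_pos'])
im=ctrl.get_image("side"); cv2.imwrite("pics/side15.png",im);crop(im,280,180,340,250,9,"pics/s15.png")
E
```

```text
shift cm [0.023 0.175 0.082] turn None curyaw 116.70609336665395 toolx [ 0.0086  0.0023 -1.    ]
[-3.97966018  0.78837649 13.38652489] [ 0.31987312  0.66472526 -0.02158918] 0.1676624662177254 [0.59893023 0.01875846 0.14824437]
```

View pics/s15.png

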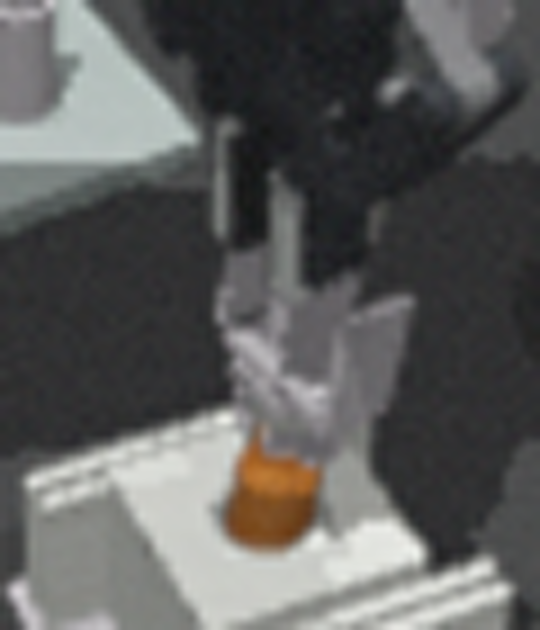

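Emit:
{"op": "play_rows", "data": {
  "deltas": [
    [0.05,-0.1,0.1,0,0],
    [0.05,-0.15,0.15,0.05,0],
    [0.5,-0.15,0.15,0.05,0],
    [1,-0.15,0.15,0.05,0],
    [1,-0.15,0.15,0.05,0],
    [1,-0.15,0.15,0.05,0]
  ]
}}

```text
time_s: 20.55
tcp_pos: [0.5973, 0.0185, 0.1496]
tool_rot: [-0.373, 0.604, -0.369, -0.6]
force: [-0.6, 0.3, -0.8]
finger_gap: 0.989
```

```bash
python3 - <<'E'
from h import *
rows((.5965,.0185,.148))
s=ctrl.sense();print(s['force'],s['ft_torque'],s['finger_gap'],s['tcp_pos'])
im=ctrl.get_image("side"); cv2.imwrite("pics/side16.png",im);crop(im,280,180,340,250,9,"pics/s16.png")
E
```

```text
shift cm [0.16  0.073 0.039] turn None curyaw 116.70286664870818 toolx [ 0.0084  0.0022 -1.    ]
[-0.62413883  0.2799352  -0.7850773 ] [ 0.01229783 -0.02506113 -0.02267775] 0.9892130857883319 [0.5973105  0.01847235 0.14960195]
```

View pics/s16.png

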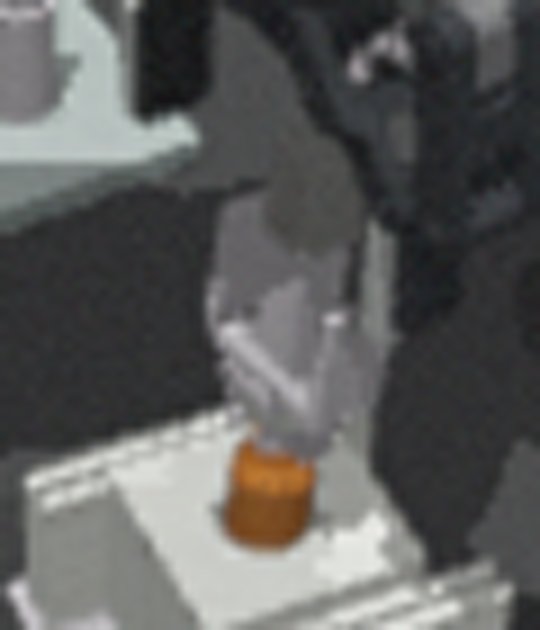

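Emit:
{"op": "play_rows", "data": {
  "deltas": [
    [1,-1.5,0,0,0],
    [1,-3.2,0.05,0,0],
    [1,-4.2,0.1,0.03,0],
    [0.4,-4.2,0.1,0.03,0],
    [0,-4.2,0.1,0.03,0],
    [0,-4.2,0.1,0.03,0],
    [0,-4.2,0.1,0.03,0],
    [0,-4.2,0.1,0.03,0]
  ]
}}

```text
time_s: 21.6
tcp_pos: [0.5958, 0.0182, 0.1913]
tool_rot: [-0.373, 0.604, -0.369, -0.6]
force: [-0.4, -0.0, 0.6]
finger_gap: -0.002
```

```bash
python3 - <<'E'
from h import *
rows((.596,.0182,.178))
s=ctrl.sense();print(s['force'],s['ft_torque'],s['finger_gap'],s['tcp_pos'])
im=ctrl.get_image("side"); cv2.imwrite("pics/side17.png",im);crop(im,280,170,340,250,8,"pics/s17.png")
E
```

```text
shift cm [ 1.333 -0.005 -0.006] turn None curyaw 116.70547558767854 toolx [ 0.0079  0.0022 -1.    ]
[-0.36377928 -0.01517177  0.59928958] [-0.04493383  0.03939549  0.03719497] -0.0021845953187457287 [0.59581889 0.01820213 0.19133178]
```

View pics/s17.png

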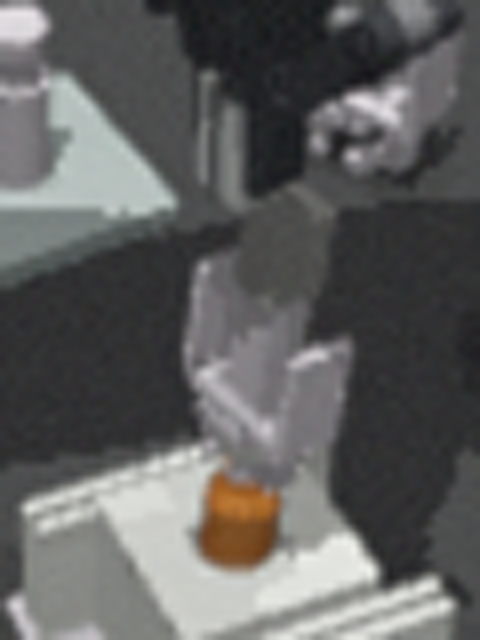

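```bash
python3 - <<'E'
from h import *
U=lambda p,o,k:(np.array(p,float)+.5)/k-.5+np.array(o)
print(onz("side",[U((300,195),(280,170),8),U((240,200),(280,170),8)],.176))
print((proj("side",[[.5958,.0178,.176],[.5958,.0182,.1913]])-[280,170]+.5)*8)
im=cv2.imread("pics/side17.png");c=im[185:220,295:330].astype(float);c=255*np.clip(c/180,0,1)**.6
cv2.imwrite("pics/s18.png",cv2.resize(c.astype('uint8'),None,fx=18,fy=18,interpolation=cv2.INTER_CUBIC))
E
```

```text
[[0.6108392  0.02922827 0.176     ]
 [0.59502852 0.02952835 0.176     ]]
[[251.47713607 229.93267826]
 [253.18987509 184.01550744]]
```

View pics/s18.png

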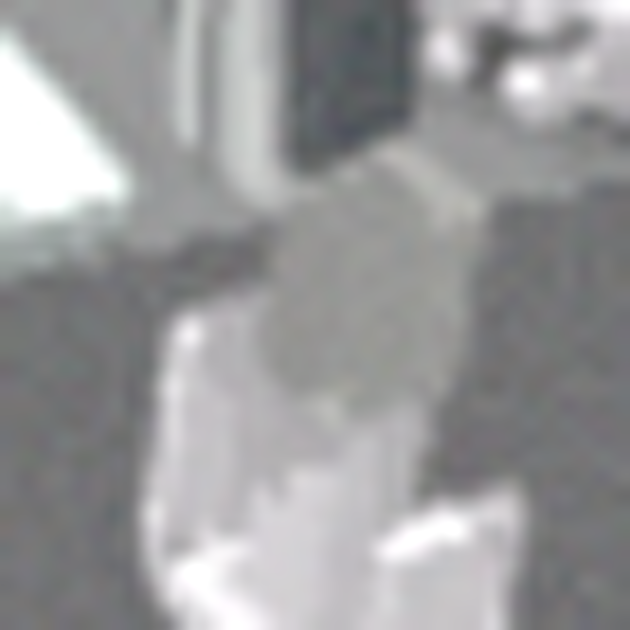

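```bash
python3 - <<'E'
from h import *
print(ctrl.sense()['joints'].round(3))
E
```

```text
[ 0.03   0.444  0.192  1.31   0.002 -0.437]
```

Emit:
{"op": "play_rows", "data": {
  "deltas": [
    [0.5,-1,0,0,0.15],
    [1,-1,0,0,0.33],
    [1,-1,0,0,0.51],
    [1,-1,0,0,0.69],
    [1,-1,0,0,0.87],
    [1,-1,0,0,1.05],
    [1,-1,0,0,1.23],
    [1,-1,0,0,1.41]
  ]
}}

```text
time_s: 22.65
tcp_pos: [0.5958, 0.0182, 0.2014]
tool_rot: [0.676, -0.216, 0.67, 0.216]
force: [-0.1, 0.0, -0.2]
finger_gap: 0.999
```

Emit:
{"op": "play_rows", "data": {
  "deltas": [
    [1,0,0,0,0.17],
    [1,0,0,0,0.17],
    [1,0,0,0,0.17]
  ]
}}

```text
time_s: 23.02
tcp_pos: [0.5958, 0.0182, 0.2014]
tool_rot: [0.692, -0.159, 0.686, 0.159]
force: [0.1, 0.6, -0.2]
finger_gap: 0.996
```

```bash
python3 - <<'E'
from h import *
rows((.600,.02,.148),26.5)
print(ctrl.sense()['joints'].round(3))
E
```

```text
shift cm [ 5.34  -0.011  0.412] turn [np.float64(-0.00910143326320638), np.float64(3.132491220326587)] curyaw 25.978526286498287 toolx [ 0.0081  0.0022 -1.    ]
[0.029 0.439 0.211 1.334 0.002 1.147]
```

Emit:
{"op": "play_rows", "data": {
  "deltas": [
    [1,1,0,0.05,0],
    [1,2.5,0,0.05,0],
    [1,4,0,0.05,0],
    [1,5.2,0,0.05,0],
    [1,5.2,0,0.05,0],
    [1,5.2,0,0.05,0]
  ]
}}

```text
time_s: 23.78
tcp_pos: [0.5969, 0.0185, 0.1496]
tool_rot: [0.692, -0.159, 0.686, 0.159]
force: [-0.3, -0.0, 0.1]
finger_gap: 1.002
```

Emit:
{"op": "play_rows", "data": {
  "deltas": [
    [0.7,0,0,0,0],
    [0.5,0,0,0,0],
    [0.35,0,0,0,0],
    [0.2,0,0,0,0],
    [0.15,0,0,0,0],
    [0.15,0,0,0,0],
    [0.15,0,0,0,0],
    [0.15,0,0,0,0]
  ],
  "newtons": 25
}}

```text
time_s: 24.78
tcp_pos: [0.597, 0.0186, 0.1497]
tool_rot: [0.692, -0.159, 0.686, 0.159]
force: [0.9, 1.6, 0.4]
finger_gap: 0.226
```

```bash
python3 - <<'E'
from h import *
rows((.5965,.0184,.148))
s=ctrl.sense();print(s['force'],s['ft_torque'],s['finger_gap'],s['tcp_pos'])
im=ctrl.get_image("side"); cv2.imwrite("pics/side19.png",im);crop(im,280,170,340,250,8,"pics/s19.png")
E
```

```text
shift cm [ 0.172  0.007 -0.058] turn None curyaw 25.983726236218846 toolx [ 0.0088  0.0024 -1.    ]
[0.87440245 1.5534597  0.37407033] [ 0.09264641 -0.12197009 -0.01097027] 0.22633378700599494 [0.59703262 0.01858659 0.14972722]
```

View pics/s19.png

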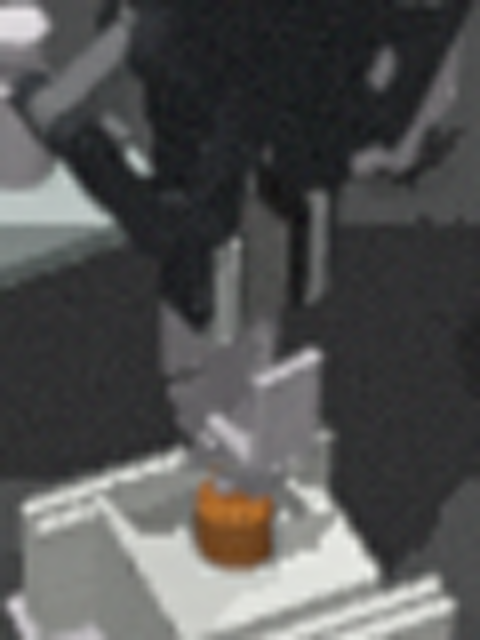

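Emit:
{"op": "play_rows", "data": {
  "deltas": [
    [0.15,0,0,0,0],
    [0.15,0,0,0,0],
    [0.15,0.15,0,-0.05,0],
    [0.15,0.3,0,-0.05,0],
    [0.15,0.3,0,-0.05,0]
  ],
  "newtons": 60
}}

```text
time_s: 25.45
tcp_pos: [0.5971, 0.0184, 0.1474]
tool_rot: [0.693, -0.159, 0.685, 0.159]
force: [-0.4, 0.1, 5.5]
finger_gap: 0.222
```

Emit:
{"op": "play_rows", "data": {
  "deltas": [
    [0.15,0.15,0,0,0],
    [0.15,0.3,0,0,0],
    [0.15,0.3,0,0,0]
  ]
}}

```text
time_s: 25.82
tcp_pos: [0.5973, 0.0185, 0.1448]
tool_rot: [0.693, -0.159, 0.685, 0.159]
force: [-0.4, 0.3, 4.5]
finger_gap: 0.224
```

Emit:
{"op": "play_rows", "data": {
  "deltas": [
    [0.15,0.15,0,0,0],
    [0.15,0.3,0,0,0],
    [0.15,0.3,0,0,0]
  ]
}}

```text
time_s: 26.2
tcp_pos: [0.5973, 0.0185, 0.1419]
tool_rot: [0.693, -0.159, 0.685, 0.159]
force: [-0.0, -0.3, 4.2]
finger_gap: 0.222
```

Emit:
{"op": "play_rows", "data": {
  "deltas": [
    [0.15,0.15,0,0,0],
    [0.15,0.3,0,0,0],
    [0.15,0.3,0,0,0]
  ]
}}

```text
time_s: 26.58
tcp_pos: [0.5974, 0.0185, 0.139]
tool_rot: [0.693, -0.159, 0.685, 0.159]
force: [1.2, 0.1, 4.1]
finger_gap: 0.22
```

Emit:
{"op": "play_rows", "data": {
  "deltas": [
    [0.15,0.1,0,0,0],
    [0.15,0.2,0,0,0],
    [0.15,0.2,0,0,0]
  ]
}}

```text
time_s: 26.95
tcp_pos: [0.5979, 0.0185, 0.1379]
tool_rot: [0.694, -0.159, 0.684, 0.159]
force: [-0.2, 0.2, 7.5]
finger_gap: 0.221
```

```bash
python3 - <<'E'
from h import *
s=ctrl.sense();print(s['force'],s['ft_torque'],s['finger_gap'],s['tcp_pos'])
im=ctrl.get_image("side"); cv2.imwrite("pics/side20.png",im);crop(im,280,170,340,250,8,"pics/s20.png")
E
```

```text
[-0.23334095  0.15027382  7.52194736] [0.11225651 0.18092139 0.02588389] 0.22078300938639916 [0.59786606 0.01846704 0.13790747]
```

View pics/s20.png

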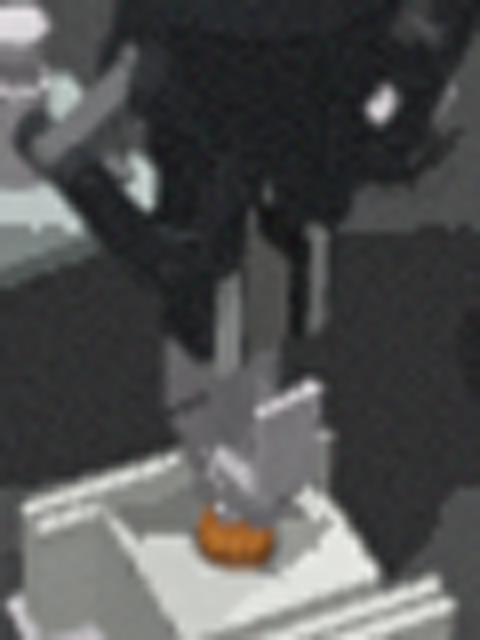

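Emit:
{"op": "play_rows", "data": {
  "deltas": [
    [0.15,0.15,0,-0.03,0],
    [0.15,0.3,0,-0.03,0],
    [0.15,0.3,0,-0.03,0]
  ]
}}

```text
time_s: 27.38
tcp_pos: [0.5987, 0.0184, 0.1377]
tool_rot: [0.695, -0.159, 0.683, 0.159]
force: [-2.5, 1.4, 14.4]
finger_gap: 0.22
```

Emit:
{"op": "play_rows", "data": {
  "deltas": [
    [0.15,0.3,0,-0.05,0],
    [0.15,0.3,0,-0.05,0],
    [0.15,0.3,0,-0.05,0],
    [0.15,0.3,0,-0.05,0]
  ]
}}

```text
time_s: 27.88
tcp_pos: [0.5992, 0.0184, 0.1377]
tool_rot: [0.696, -0.16, 0.682, 0.158]
force: [-3.0, 0.7, 16.8]
finger_gap: 0.219
```

Emit:
{"op": "play_rows", "data": {
  "deltas": [
    [0.15,0.3,0,-0.05,0],
    [0.15,0.3,0,-0.05,0],
    [0.15,0.3,0,-0.05,0],
    [0.15,0.3,0,-0.05,0]
  ]
}}

```text
time_s: 28.38
tcp_pos: [0.5995, 0.0182, 0.1378]
tool_rot: [0.697, -0.16, 0.68, 0.158]
force: [-3.6, 0.3, 17.5]
finger_gap: 0.221
```

Held at ~15–17 N for 1 s with no further travel. Relaxing and releasing.

Emit:
{"op": "play_rows", "data": {
  "deltas": [
    [0.15,0,0,-0.1,0],
    [0.15,0,0,-0.15,0],
    [0.35,0,0,-0.15,0],
    [0.6,0,0,-0.15,0],
    [1,0,0,-0.15,0],
    [1,0,0,-0.15,0]
  ]
}}

```text
time_s: 29.12
tcp_pos: [0.598, 0.0176, 0.1373]
tool_rot: [0.697, -0.16, 0.681, 0.158]
force: [0.6, -0.2, -0.0]
finger_gap: 0.963
```

Emit:
{"op": "play_rows", "data": {
  "deltas": [
    [1,-1,0,0,0],
    [1,-3,0,0,0],
    [1,-6,0,0,0],
    [1,-10,0,0,0],
    [1,-14,0,0,0],
    [1,-14,0,0,0]
  ]
}}

```text
time_s: 29.88
tcp_pos: [0.5968, 0.0171, 0.2825]
tool_rot: [0.7, -0.16, 0.677, 0.158]
force: [1.6, -0.1, -0.4]
finger_gap: 0.999
```

```bash
python3 - <<'E'
from h import *
s=ctrl.sense();print(s['force'],s['finger_gap'],s['tcp_pos'])
im=ctrl.get_image("side"); cv2.imwrite("pics/side21.png",im);crop(im,275,165,345,255,8,"pics/s21.png")
im=ctrl.get_image("top"); cv2.imwrite("pics/top21.png",im)
E
```

```text
[ 1.60192249 -0.12580378 -0.35958651] 0.998804682863019 [0.59682457 0.0170585  0.28249343]
```

View pics/s21.png

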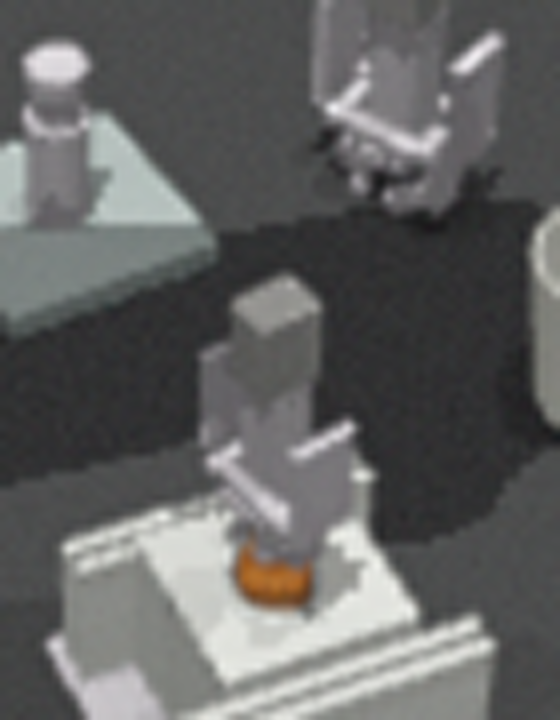

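Emit:
{"op": "play_rows", "data": {
  "deltas": [
    [1,-1,0,-5,0],
    [1,-2,0,-10,0],
    [1,-2,0,-15,0],
    [1,-2,0,-20,0],
    [1,-2,0,-24,0],
    [1,-2,0,-24,0],
    [1,-2,0,-24,0]
  ]
}}

```text
time_s: 30.85
tcp_pos: [0.3788, -0.0881, 0.2918]
tool_rot: [0.698, -0.159, 0.68, 0.158]
force: [-0.4, 0.2, -0.8]
finger_gap: 1.0
```

```bash
python3 - <<'E'
from h import *
s=ctrl.sense();print(s['force'],s['tcp_pos'])
im=ctrl.get_image("side"); cv2.imwrite("pics/side22.png",im);crop(im,275,165,345,255,8,"pics/s22.png")
im=ctrl.get_image("top"); cv2.imwrite("pics/top22.png",im);crop(im,260,145,350,225,8,"pics/t22.png")
th=np.linspace(0,2*np.pi,91)
for z in(.165,.169,.173): print(z,((proj("side",[.5958,.0178,z])-[275,165]+.5)*8),((proj("top",[.5958,.0178,z])-[260,145]+.5)*8))
for n,o in(("side",(275,165)),("top",(260,145))):
  for z in (.064,.068): 
    p=proj(n,np.c_[.5958+.011*np.cos(th),.0178+.011*np.sin(th),0*th+z]);q=(p-o+.5)*8;print(n,z,q.min(0),q.max(0))
E
```

```text
[-0.38640679  0.22667068 -0.78364291] [ 0.37883852 -0.08810074  0.29177556]
0.165 [[290.07263707 301.5267375 ]] [[389.74616317 283.73627081]]
0.169 [[290.58056964 290.10308725]] [[390.63746683 280.47010999]]
0.173 [[291.09168847 278.60521474]] [[391.53782007 277.170677  ]]
side 0.064 [239.07697451 538.91627412] [317.40049986 596.24251154]
side 0.068 [239.39545973 529.15687151] [317.95485722 586.48445943]
top 0.064 [324.61769894 311.84289731] [415.1250599  401.33049098]
top 0.068 [325.11526148 309.07804796] [416.03001613 398.96050736]
```

View pics/s22.png

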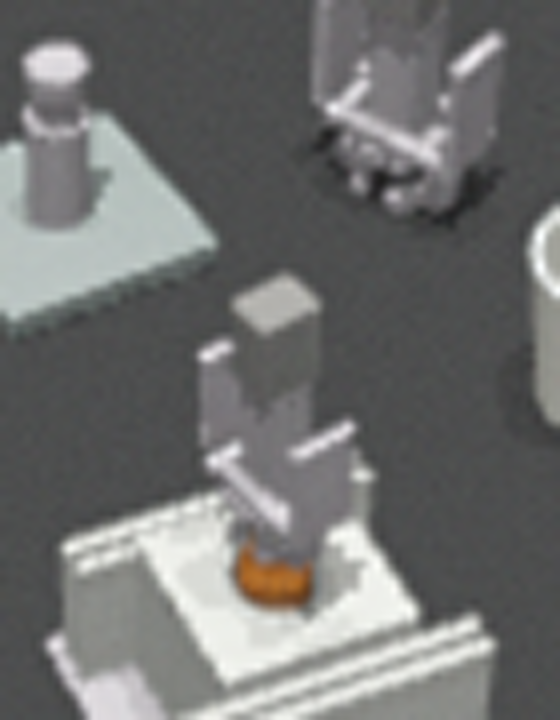

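View pics/t22.png

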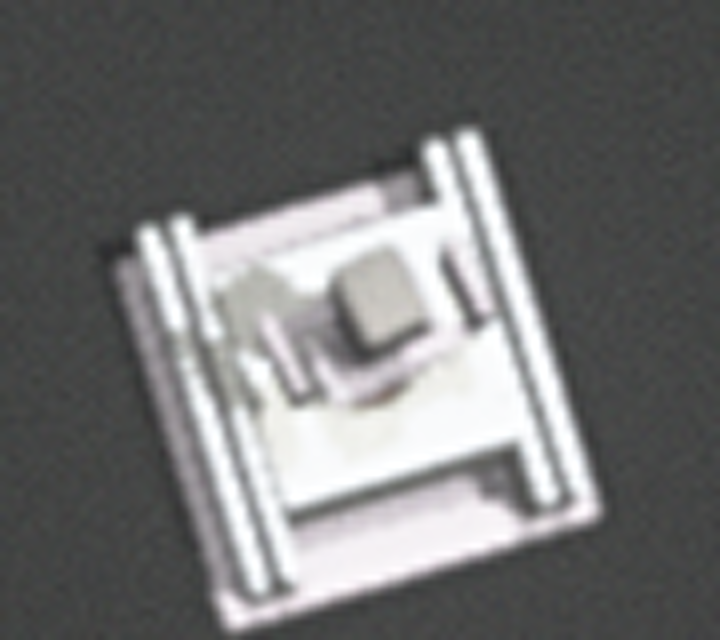

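View pics/top22.png

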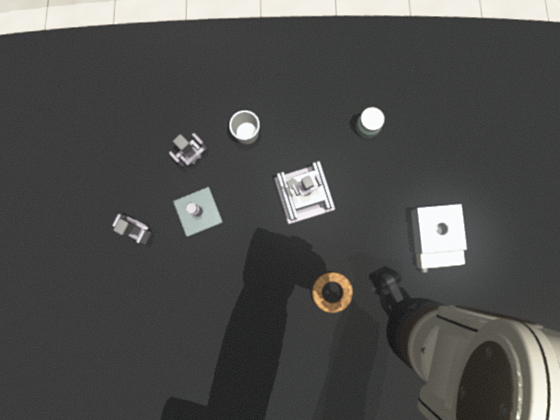

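```bash
python3 - <<'E'
from h import *
U=lambda p,o,k:(np.array(p,float)+.5)/k-.5+np.array(o)
print(tri(U((276,304),(275,165),8),U((384,298),(260,145),8)))
print(tri(U((276,304),(275,165),8),U((386,292),(260,145),8)))
E
```

```text
[0.59267395 0.01894338 0.16338449]
[0.59323578 0.01853405 0.16385313]
```

```bash
python3 - <<'E'
from workcell import ctrl
print(ctrl.close_job(), ctrl.sense()['time_s'])
E
```

```text
the job is handed in; nothing more can be done
the job is handed in; nothing more can be done
```

The vial is in the cooling well and pressed home, with the tongs still clamped on it. The job was handed in at about 31 s with the arm clear.

**What I did:**
- I squeezed the tongs off the post, set the crown on the vial cap with about 5 N, and let go so they gripped the neck.
- I regripped at the tail block, lifted the vial and carried it to the cooling well.
- I pressed it down until it stopped moving. The end-of-call readings were 14 to 17.5 N over about 1 s, and the highest reading at any point was 17.5 N.

**What did not go smoothly:**
- **First insertion:** it jammed at the well mouth because the assembly hung about 3° tilted. The reading was 11 N, and I backed off.
- **First press:** the second insertion reached the sliding plate, but pressing wedged the vial at 13 N. I let go of the tail, regripped it at 90° to straighten it, and the plate then slid down to its stop.

**Last checks:**
- **Depth:** triangulating the tail top gave 163.5 to 164 mm, against 165 mm when home. The same method read about 1 mm low at the start, so this agrees.
- **Lean:** the tongs lean slightly, about 1 to 2°, within the play of the well.
- **Surroundings:** in the last picture everything else appears unmoved.
- **Forces:** they were only read at the end of each move, so brief peaks in between were not seen.

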